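Set the sine bar on its gauge block

ROBOT

A 6-joint arm with a two-finger parallel gripper is mounted at the origin on a cart in front of the work surface, level with it; the furniture and walls round the work are solid. World frame = base frame: x ahead of the robot, y to its left, z up, the work surface at z = 0. Lengths are in m, angles in rad, forces in N, time in s.
With the tool pointing down it reaches from about 0.35 to 0.975 m from the base axis. Payload 4.9 kg.
Tool frame: the origin (TCP) lies at the very end of the fingers, on their centre line; the grasp point (between the pads) lies 19 mm behind it (grasp_offset is the distance from the TCP to the grasp point, in m); x points along the fingers, y is the direction in which the jaws open and shut, and the axes are right-handed (so a half turn about x gives the same grasp; the last joint's range is limited). The gripper opens to 85 mm and grips with 20 to 120 N. Pads are 22 mm wide; open, the fingers measure 114 mm over their backs; the gripper's body (76 mm by 85 mm) begins 54 mm behind the grasp point. The pads swing forward as they close: fully open they stand 13 mm farther back than shut.
Start: joints at [-1.376, 0.053, 1.613, -0, 1.476, -0.119], TCP at [0.193, -0.594, 0.231] pointing down, gripper open.
Joint ranges: [-3.01, 3.01], [-1.01, 2.22], [0.06, 2.58], [-1.02, 4.17], [0.09, 2.62], [-3.14, 3.14]. Speed limits (rad/s): [2.57, 2.57, 3.14, 3.14, 3.14, 3.14].

INTERFACE

Orientations are given as a rotation vector (axis times angle).
In Python, from station import get_obs, get_image, camera_model, finish_job, grasp_offset gives the robot as it stands.
- The arm moves only by the shell command python3 -m crank 'ROWS' [OPENING] [FORCE]. ROWS is JSON, a list that holds one entry, the list of rows, each a list of 4 numbers: the shift along the world's x, y, z in m, then the turn about the world's z in degrees. In form: [[[dx, dy, dz, turn], ...]]. A call has 1 to 5 rows; each row is the pose to reach, as a shift and turn from the pose commanded when the call began; what a row does not reach only later rows make up. A row lasts 1/12 s, in which the tool goes at most 41.7 mm and 7.16 degrees, less where a joint would pass 70% of its speed; a pose out of reach is approached as far as the arm can. A call with a gripper value outside its range is refused whole. OPENING is the opening, from 0 (shut) to 1 (fully open), set as the call begins (- or left out, the last holds). The fingers move at their own pace and stop on an object; FORCE is the grip in N (left out, the last holds). Time passes only in rows, so rows that repeat a pose let the fingers close. It gives the time, the measured TCP pose, the force and the opening at its end, in the units of the state.
- get_obs(): the state, without advancing time (a new reading comes with each control period).
- get_image(name): name is "side" or "top"; returns (picture, depth): 400x640x3 uint8, red, green, blue; 400x640 float32, m along the optical axis (not along the pixel's ray), 0 where there is no reading.
- camera_model(name): a dict with "fx", "fy", "cx", "cy" (pixels), "xyz" and "attitude" of the camera in the world. Camera axes: x right, y down, z forward; pixel columns grow to the right and rows downward; lengths in m; the calibration is good to about 2 mm. A picture is of the moment at which its call begins. camera_model takes no time and is no camera call.
- finish_job(): hands the job in, once; it reports no verdict.
The state is a dict: "t": time; "q": joint angles; "dq": joint speeds; "effort": joint torques, N m; "tool_pos": TCP position; "tool_rot": TCP orientation; "contact_force": force on the tool from outside, world axes, zero at the start; "wrist_torque": the same for the moment, N m; "opening": finger opening in m.
Only numpy, scipy, OpenCV 4.12 (cv2) and the standard library are available. Lean on these libraries where they do the work, as an engineer would, in place of code of your own. Each camera call takes 0.05 s, during which the arm holds its last target.

TASK

Set up the sine bar on the black granite plate for its steep angle: stand the tall gauge block on the granite, and set the bar, rollers down, with one roller resting on the granite and touching the steel stop strip, and the other resting on the middle of the tall block's top. The bar and the block must stand square to the strip; leave the short gauge block alone, and set things down gently, never letting the bar or the block drop or fall over.

Things in the scene. Friction and masses are not known exactly. Their poses are not given: they have to be found in the camera images.
- stop_face (a point): Middle of the foot of the inner face of a bright steel stop strip (100 x 14 mm, 6 mm high) screwed near one short side of a fixed black granite plate (130 x 200 mm, top 30 mm over the bench). The point is level with the granite's top. z up; x along the strip; +y square away from the strip's inner face, with 181 mm of free granite ahead and 65 mm to either side in x.
- bar_mid (a point): Centre of the block of a loose 100 mm sine bar, steel, about 0.5 kg: block 118 (x, along the bar) x 22 (y) x 30 (z) mm. +y points out of its flat working face; the two rollers are on the opposite (-y) face. Both ends are alike, flat and square, so it can stand on one. It starts on its flank on the bench, z up, in front of the plate. Steel edges are slightly rounded.
- roller_a (a point): Centre of the fixed roller at x = +50 mm, y = -15 mm, z = 0 of the bar (axes as the bar's). Rollers are 16 mm in diameter, 30 mm long along z, flush with the bar's flanks; they stick out 12 mm from the block's -y face, and end 1 mm short of its end faces. Gap between the two rollers 84 mm.
- roller_b (a point): Centre of the fixed roller at x = -50 mm, y = -15 mm, z = 0 of the bar (axes as the bar's), like the other. With one roller on the granite and the other on the tall block (40 mm higher) the bar slopes 23.6 degrees and the rollers' axes are 91.7 mm apart horizontally.
- tall_block_mid (a point): Centre, half-way up, of the tall square gauge block: 24 x 24 x 40 mm, steel, 0.18 kg, a fine joint line 30 mm up and a small dark spot in its top. Loose; it stands on its end on the bench beside the granite plate, 40 mm high; z up, x and y square to its sides.
- tall_block_top (a point): Centre of the tall gauge block's top face, 20 mm above its centre; axes as the block's. Mind the arm: a tall fixed hardness tester (0.73 m high) stands left of the plate, its near side 0.1 to 0.17 m from it and its screen out over its front, so leaning the wrist or forearm far to the left there will strike it.
- short_block_mid (a point): Centre, half-way up, of the short gauge block, 24 x 24 x 20 mm, loose, standing on the bench beside the plate, about 10 cm from the tall one (the two may be swapped). It stays where it is. The bench between the granite plate's near long side and the bench's front edge is clear but for the sine bar.
There are look-alikes about, which are no part of the job. What is shaped like the part that bears tall_block_mid but blue or orange is not meant.

How it is judged:
At the end, for the whole second after the job is handed in: Tall block upright on the granite, square within 5.7 degrees; lower roller on the granite, under 1.7 mm off the strip and within 40 mm of its middle; upper roller on the block, within 8 mm of its top's centre; bar square within 3.4 degrees; short block moved under 10 mm (((y of roller_a in the frame of stop_face between 0.004 and 0.0097 m and z of roller_a in the frame of stop_face between 0.005 and 0.0105 m and x of roller_a in the frame of stop_face between -0.04 and 0.04 m and z of roller_b in the frame of stop_face between 0.0455 and 0.0505 m and horizontal distance between roller_b and tall_block_top below 0.008 m) or (y of roller_b in the frame of stop_face between 0.004 and 0.0097 m and z of roller_b in the frame of stop_face between 0.005 and 0.0105 m and x of roller_b in the frame of stop_face between -0.04 and 0.04 m and z of roller_a in the frame of stop_face between 0.0455 and 0.0505 m and horizontal distance between roller_a and tall_block_top below 0.008 m)) and angle between the z axis of bar_mid and the x axis of stop_face, either way round below 0.06 rad and angle between tall_block_mid's own z axis and vertical below 0.04 rad and z of tall_block_top in the frame of stop_face between 0.0375 and 0.0425 m and (angle between the x axis of tall_block_mid and the x axis of stop_face, either way round below 0.1 rad or angle between the x axis of tall_block_mid and the y axis of stop_face, either way round below 0.1 rad) and distance of short_block_mid from where it was at the start of the episode below 0.01 m); the robot touches nothing.
It fails at once if the sine bar is dropped or falls over: it moves faster than 0.4 m/s (a fall of about 8 mm) with no finger on it (linear speed of sine_bar above 0.4 m/s and contact force between the fingers and sine_bar below 0.2 N).
It fails at once if the tall gauge block is dropped or falls over: it moves faster than 0.4 m/s (a fall of about 8 mm) with no finger on it (linear speed of tall_block above 0.4 m/s and contact force between the fingers and tall_block below 0.2 N).
It fails at once if the short gauge block is pushed more than 20 mm away (distance of short_block_mid from where it was at the start of the episode above 0.02 m).
It also fails if it takes over 67 s, if anything falls off the work surface, if the arm or the gripper's body presses on something with over 40 N, if the wrist force passes 120 N, or if a joint passes its speed limit or range.

## Working session

There is one attempt and no reset: what is moved stays moved. The work goes in short steps, Python scripts to look and compute and a shell command to move; the robot and the scene stay as the last step left them, time stands still between calls to the robot, and variables do not carry over. Pictures are saved under pics/ and viewed, and the job is handed in when it is done.

```bash
ls; mkdir -p pics
python3 - <<'E'
from station import *
import cv2
o=get_obs();print(o)
for n in("side","top"):
    p,d=get_image(n);cv2.imwrite(f"pics/{n}0.png",p[:,:,::-1]);print(n,camera_model(n))
    import numpy as np; np.save(f"pics/{n}0_d.npy",d)
print(grasp_offset)
E
```

```text
pics
{'t': 0.0, 'q': array([-1.37603268e+00,  5.33626353e-02,  1.61430297e+00,  4.21878588e-05,
        1.47597257e+00, -1.18990180e-01]), 'dq': array([-0.0008966 , -0.00030739, -0.00076049,  0.00171646, -0.00068611,
        0.00016035]), 'effort': array([-9.87126941e-05, -3.93672502e+01, -3.70179319e+01, -8.88870409e-05,
        7.08683452e-03,  1.17348478e-06]), 'tool_pos': array([ 0.19279164, -0.59387232,  0.23005407]), 'tool_rot': array([ 2.05291342,  0.32685045, -2.05298724]), 'contact_force': array([-0.00568259,  1.09115618, -0.03653964]), 'wrist_torque': array([-0.02362129,  0.0263017 ,  0.00070984]), 'opening': 0.08504982304958697}
side {'fx': 421.9385039262861, 'fy': 421.9385039262861, 'cx': 317.1424617146577, 'cy': 196.35381372903367, 'xyz': array([-0.00866559, -0.96402569,  0.43730614]), 'attitude': array([-1.92948526,  0.58744466, -0.36105786])}
top {'fx': 389.72827375086206, 'fy': 389.72827375086206, 'cx': 321.71958853655485, 'cy': 199.3218986981675, 'xyz': array([ 0.37928495, -0.30234483,  0.99504522]), 'attitude': array([-2.16676021,  2.21848818, -0.04320377])}
0.0187
```

View pics/side0.png

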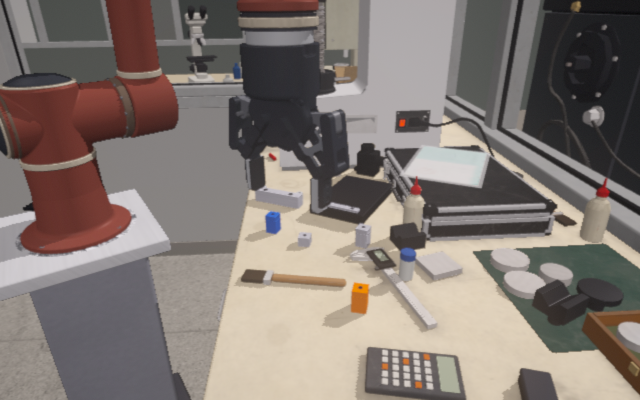

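View pics/top0.png

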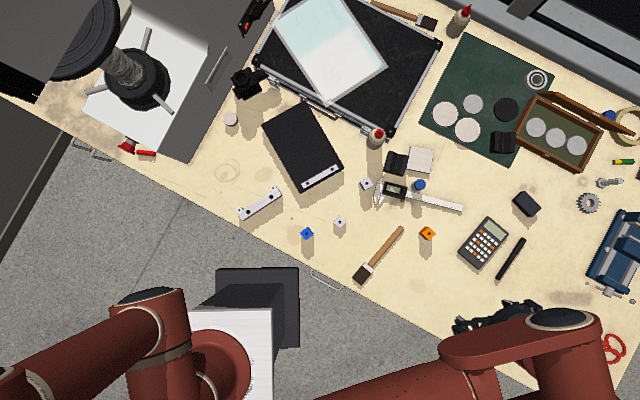

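```bash
cat > h.py <<'E'
import numpy as np,cv2
from scipy.spatial.transform import Rotation as R
from station import *
def cam(n):
    m=camera_model(n);return m,R.from_rotvec(m["attitude"]).as_matrix(),np.array(m["xyz"])
def ray(n,u,v,z):
    m,A,c=cam(n);d=A@np.array([(u-m["cx"])/m["fx"],(v-m["cy"])/m["fy"],1]);return c+d*(z-c[2])/d[2]
def proj(n,P):
    m,A,c=cam(n);p=A.T@(np.array(P)-c);return np.array([m["fx"]*p[0]/p[2]+m["cx"],m["fy"]*p[1]/p[2]+m["cy"]])
def dp(n,d,u,v):
    m,A,c=cam(n);z=d[v,u];return c+A@np.array([(u-m["cx"])/m["fx"]*z,(v-m["cy"])/m["fy"]*z,z])
def crop(img,x0,y0,x1,y1,s,fn):
    cv2.imwrite(fn,cv2.resize(img[y0:y1,x0:x1],None,fx=s,fy=s,interpolation=cv2.INTER_NEAREST))
E
python3 - <<'E'
from h import *
i=cv2.imread("pics/top0.png");crop(i,225,95,385,245,4,"pics/c_top.png") if 1 else 0
j=cv2.imread("pics/side0.png");crop(j,230,150,430,260,4,"pics/c_side.png")
for n in("top","side"): print(cam(n)[1].round(3))
for p in [(365,184),(340,222),(307,233),(427,233),(302,145),(260,204)]: print(p,ray("top",*p,0.03).round(3))
E
```

```text
[[-0.023 -0.999  0.048]
 [-1.     0.024  0.008]
 [-0.009 -0.048 -0.999]]
[[ 0.835 -0.238  0.497]
 [-0.551 -0.34   0.762]
 [-0.012 -0.91  -0.415]]
(365, 184) [ 0.461 -0.403  0.03 ]
(340, 222) [ 0.369 -0.338  0.03 ]
(307, 233) [ 0.344 -0.256  0.03 ]
(427, 233) [ 0.337 -0.552  0.03 ]
(302, 145) [ 0.563 -0.248  0.03 ]
(260, 204) [ 0.418 -0.141  0.03 ]
```

View pics/c_top.png

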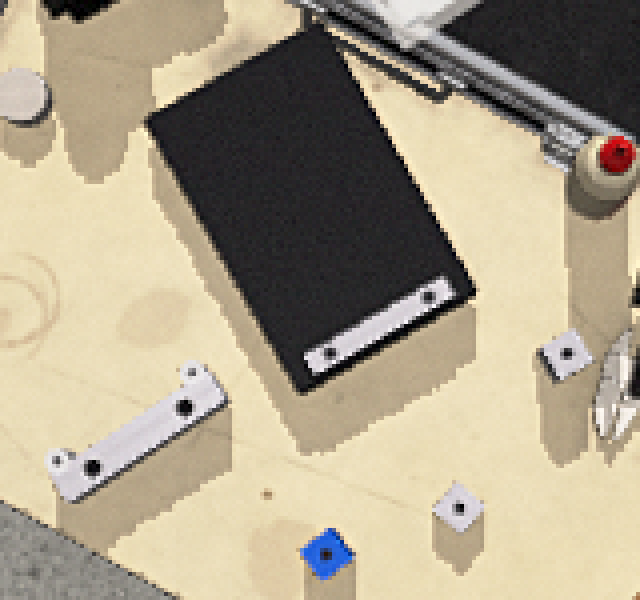

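View pics/c_side.png

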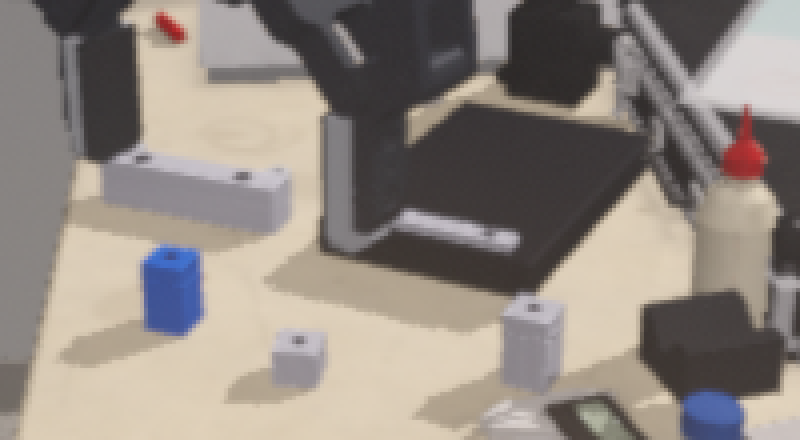

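```bash
cat >> h.py <<'E'
def rect(mask,z,n="top"):
    cs,_=cv2.findContours(mask.astype(np.uint8),cv2.RETR_EXTERNAL,cv2.CHAIN_APPROX_NONE)
    c=max(cs,key=cv2.contourArea)[:,0,:]
    P=np.array([ray(n,u,v,z)[:2] for u,v in c])*1000
    r=cv2.minAreaRect(P.astype(np.float32));return r,cv2.boxPoints(r)
def win(shape,u0,v0,u1,v1):
    m=np.zeros(shape,bool);m[v0:v1,u0:u1]=1;return m
E
python3 - <<'E'
from h import *
i=cv2.imread("pics/top0.png");hsv=cv2.cvtColor(i,cv2.COLOR_BGR2HSV);g=i.max(2);S=hsv[...,1]
w=win(g.shape,255,98,350,200)
plate=w&(g<70)
lab=cv2.connectedComponents(plate.astype(np.uint8))[1];plate=lab==lab[145,300]
r,b=rect(plate,.03);print("plate",r,b.round(1).tolist())
white=(S<40)&(g>150)
strip=white&win(g.shape,298,160,343,192)
r,b=rect(strip,.036);print("strip",r,b.round(1).tolist())
bar=white&win(g.shape,233,180,285,224)
cv2.imwrite("pics/m.png",np.kron((bar|strip|(white&win(g.shape,330,170,380,235)))[150:240,230:390],np.ones((4,4)))*255)
r,b=rect(bar,.03);print("bar",r,b.round(1).tolist())
r,b=rect(white&win(g.shape,357,172,374,194),.04);print("tall",r)
r,b=rect(white&win(g.shape,330,212,348,230),.02);print("short",r)
E
```

```text
plate ((575.0184936523438, -268.6310729980469), (207.17581176757812, 177.23550415039062), 28.451316833496094) [[441.70001220703125, -240.10000610351562], [526.2000122070312, -395.8999938964844], [708.2999877929688, -297.20001220703125], [623.9000244140625, -141.39999389648438]]
strip ((483.2100524902344, -289.99853515625), (13.230701446533203, 98.7672348022461), 28.657270431518555) [[453.70001220703125, -249.8000030517578], [501.1000061035156, -336.5], [512.7000122070312, -330.20001220703125], [465.29998779296875, -243.5]]
bar ((424.1908874511719, -135.70660400390625), (33.49364471435547, 119.26217651367188), 31.684396743774414) [[378.6000061035156, -93.80000305175781], [441.29998779296875, -195.1999969482422], [469.79998779296875, -177.6999969482422], [407.1000061035156, -76.19999694824219]]
tall ((463.1912536621094, -405.2317810058594), (23.89858055114746, 23.90424346923828), 32.0382080078125)
short ((369.86602783203125, -336.9917907714844), (23.917678833007812, 23.979022979736328), 48.81459045410156)[ WARN:0@1.328] global loadsave.cpp:1063 imwrite_ Unsupported depth image for selected encoder is fallbacked to CV_8U.
```

View pics/m.png

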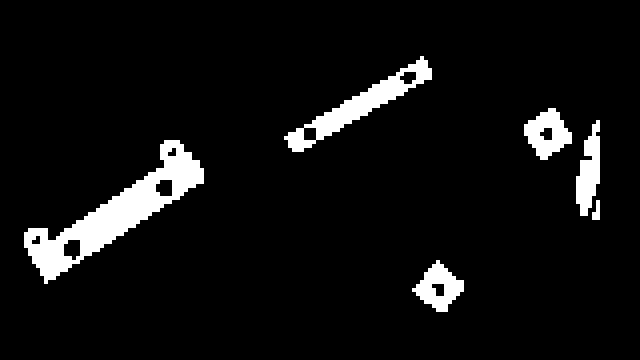

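Run:
```python
from h import *
o=get_obs();M=R.from_rotvec(o["tool_rot"]).as_matrix();print(M.round(3));print("jaw yaw",np.degrees(np.arctan2(M[1,1],M[0,1])))
d=np.load("pics/top0_d.npy")
for v in range(164,216,4): print(v,[int(1000*dp("top",d,u,v)[2]) for u in range(350,398,4)])
# plate edges from pixel corners
f=lambda x,y:ray("top",x/4+225,y/4+95,.03)[:2]
for a,b in [((148,122),(302,393)),((322,25),(475,292))]:
    e=f(*a)-f(*b);print(np.degrees(np.arctan2(e[1],e[0])),np.linalg.norm(e))
i=cv2.imread("pics/top0.png");crop(i,345,160,415,215,10,"pics/c_tall.png")
```

```text
[[-0.     0.309 -0.951]
 [ 0.002 -0.951 -0.309]
 [-1.    -0.002 -0.   ]]
jaw yaw -72.02013707597504
164 [0, 0, 995, 0, 3, 0, -1, 2, 0, 50, 51, 40]
168 [0, 3, 0, 2, 0, 0, 0, 2, 0, 50, 48, 39]
172 [-3, 0, 0, 0, 0, 1, 0, -1, 1, 25, 43, 40]
176 [0, 0, -1, 1, 0, 0, 0, -1, -3, 0, 0, -2]
180 [2, -1, -2, 41, 38, 41, 1, -2, 0, -3, 0, 0]
184 [1, 0, 1, 38, 41, 42, 0, 8, 8, 18, 16, 13]
188 [3, -3, 0, 11, 41, 0, -3, 7, 8, 12, 17, 14]
192 [-1, 0, -2, -1, 1, 1, 6, 5, 14, 14, 15, 18]
196 [0, -2, 0, 0, 0, -3, 8, 6, 10, -1, 13, 15]
200 [0, -3, 0, 2, 0, 0, 9, 0, 8, -1, -3, 0]
204 [1, 5, 3, -1, 1, 0, -1, 6, -2, 2, 0, -2]
208 [-2, -1, 0, -2, 0, 0, 1, 2, -2, 0, 0, 0]
212 [0, 0, 0, 0, 0, 0, -1, 1, -2, -2, 0, 2]
28.3409168555853 0.19582436944600765
28.205040674299987 0.1937248523218825
```

View pics/c_tall.png

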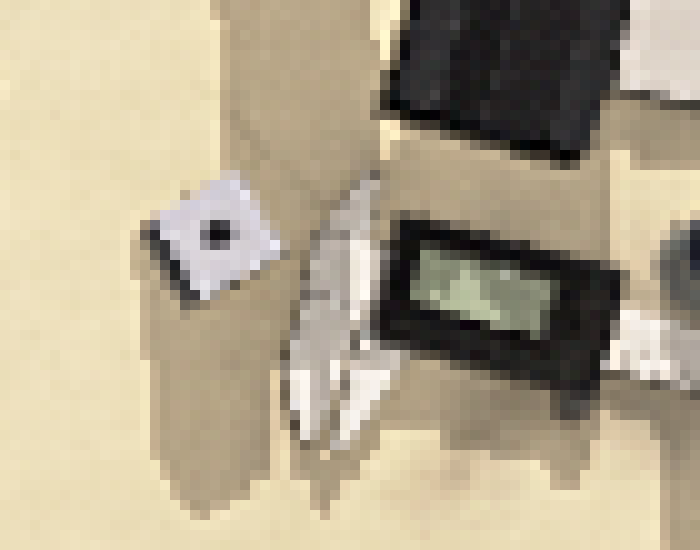

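```bash
python3 -m crank '[[[0.163,0.114,-0.03,14],[0.163,0.114,-0.03,14],[0.163,0.114,-0.03,14],[0.163,0.114,-0.03,14],[0.163,0.114,-0.03,14]]]' 0.55 60; python3 -m crank '[[[0.107,0.075,-0.06,0],[0.107,0.075,-0.06,0],[0.107,0.075,-0.06,0],[0.107,0.075,-0.1,0],[0.107,0.075,-0.12,0]]]'
```

```text
t: 0.52
tool_pos: [0.3575, -0.4783, 0.2002]
tool_rot: [1.906, 0.548, -1.905]
contact_force: [-0.2, -0.1, 0.0]
opening: 0.0467
t: 0.93
tool_pos: [0.465, -0.4028, 0.0793]
tool_rot: [1.904, 0.55, -1.903]
contact_force: [-1.3, 0.1, -0.4]
opening: 0.047
```

Run:
```python
from h import *
for n in("side","top"):
    p,d=get_image(n);p=p[:,:,::-1].copy();cv2.imwrite(f"pics/{n}1.png",p)
    if n=="side": a=cv2.resize(p[190:270,310:410],None,fx=6,fy=6)
    else: b=cv2.resize(p[150:220,320:410],None,fx=6,fy=6)
cv2.imwrite("pics/c1.png",a);cv2.imwrite("pics/c1t.png",b);print(get_obs()["tool_pos"])
```

```text
[ 0.46028937 -0.40068599  0.07414489]
```

View pics/side1.png

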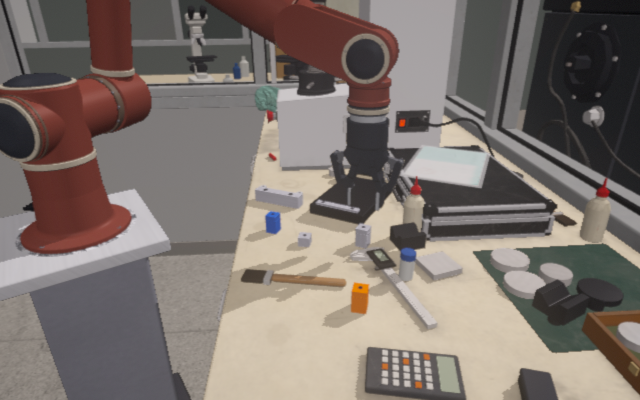

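View pics/c1t.png

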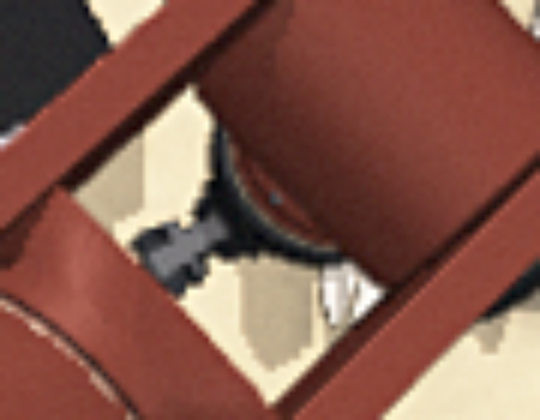

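Run:
```python
from h import *
o=get_obs()
print(proj("side",o["tool_pos"]),proj("side",[.4632,-.4052,.04]),proj("top",o["tool_pos"]),proj("top",[.4632,-.4052,.04]),o["q"].round(2),R.from_rotvec(o["tool_rot"]).as_matrix().round(3).tolist())
a=cv2.imread("pics/side1.png");crop(a,310,120,430,260,5,"pics/c1s.png")
```

```text
[361.58782284 210.51178179] [363.65917805 226.61781719] [366.05887247 182.85272925] [366.41352084 182.88187166] [-0.84  0.17  1.76 -0.    1.22  0.17] [[-0.009, 0.531, -0.847], [0.01, -0.847, -0.531], [-1.0, -0.013, 0.002]]
```

View pics/c1s.png

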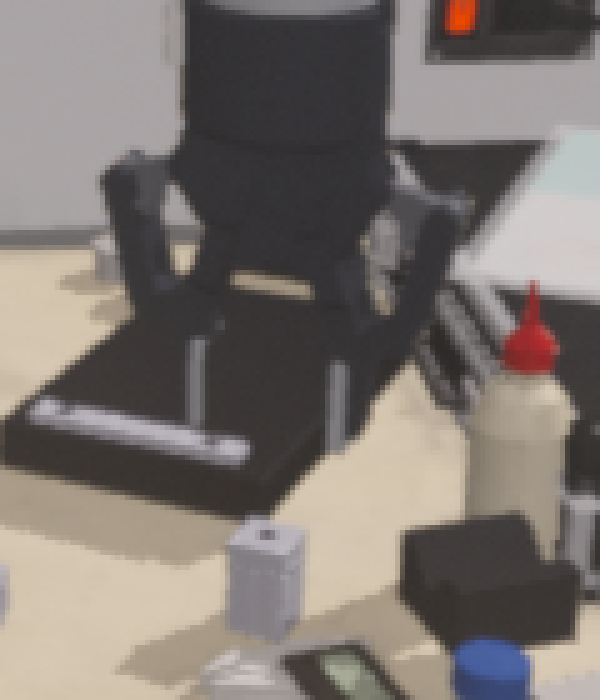

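```bash
python3 -m crank '[[[0,0,0,0],[0,0,0,0]]]'; python3 -c "
from station import *
print(get_obs()['tool_pos'],get_obs()['dq'].round(3))"
```

```text
t: 1.2
tool_pos: [0.4633, -0.4068, 0.0833]
tool_rot: [1.906, 0.543, -1.904]
contact_force: [-0.0, 0.8, -0.3]
opening: 0.0469
[ 0.46330548 -0.40682737  0.08331466] [-0.006 -0.02  -0.023  0.002 -0.004  0.001]
```

```bash
python3 -m crank '[[[0,0.001,-0.02,0],[0,0.001,-0.045,0],[0,0.001,-0.062,0],[0,0.001,-0.062,0],[0,0.001,-0.062,0]]]';  python3 -m crank '[[[0,0,0,0],[0,0,0,0],[0,0,0,0],[0,0,0,0],[0,0,0,0]]]' 0 60
```

```text
t: 1.62
tool_pos: [0.463, -0.4057, 0.021]
tool_rot: [1.906, 0.543, -1.905]
contact_force: [-0.2, 0.1, 1.0]
opening: 0.0468
t: 2.03
tool_pos: [0.4643, -0.4063, 0.0225]
tool_rot: [1.905, 0.541, -1.902]
contact_force: [-1.0, -0.3, 5.6]
opening: 0.0226
```

```bash
python3 -m crank '[[[0,0,0.03,0],[0.0,0.0,0.07,0],[0.018,0.026,0.085,-3.6],[0.036,0.052,0.085,-3.6],[0.055,0.08,0.085,-3.6]]]';  python3 -m crank '[[[0.018,0.026,0,0],[0.036,0.052,0,0],[0.058,0.086,0,0],[0.058,0.086,0,0],[0.058,0.086,0,0]]]'; python3 -m crank '[[[0,0,-0.02,0],[0,0,-0.035,0],[0,0,-0.042,0],[0,0,-0.042,0],[0,0,-0.042,0]]]'
python3 - <<'E'
from h import *
for n in("side","top"):
    p,d=get_image(n);p=p[:,:,::-1].copy();cv2.imwrite(f"pics/{n}2.png",p)
crop(cv2.imread("pics/side2.png"),290,130,430,240,5,"pics/c2s.png")
print(get_obs())
E
```

```text
t: 2.45
tool_pos: [0.5195, -0.3252, 0.1077]
tool_rot: [1.947, 0.485, -1.94]
contact_force: [0.2, 1.1, -1.9]
opening: 0.0229
t: 2.87
tool_pos: [0.5768, -0.2366, 0.1046]
tool_rot: [1.942, 0.495, -1.942]
contact_force: [-0.1, -0.5, -2.8]
opening: 0.0223
t: 3.28
tool_pos: [0.5754, -0.2391, 0.0622]
tool_rot: [1.944, 0.491, -1.946]
contact_force: [-0.3, -0.9, -1.9]
opening: 0.0223
{'t': 3.3833, 'q': array([-5.12720735e-01,  2.04784463e-01,  1.74099757e+00, -6.31303749e-05,
        1.19386752e+00,  5.63487015e-01]), 'dq': array([ 0.00437989, -0.003681  , -0.00752373,  0.00027274, -0.00079417,
        0.00105973]), 'effort': array([-2.98915536e-02, -4.22920096e+01, -3.32393324e+01, -4.43527271e-03,
        2.64270982e-02, -9.83112986e-04]), 'tool_pos': array([ 0.57642543, -0.2393605 ,  0.06355925]), 'tool_rot': array([ 1.94551289,  0.48946059, -1.94276994]), 'contact_force': array([ 0.64962607, -0.15734117, -0.47595807]), 'wrist_torque': array([-0.02699355,  0.00713035, -0.01723554]), 'opening': 0.022708386066248278}
```

View pics/c2s.png

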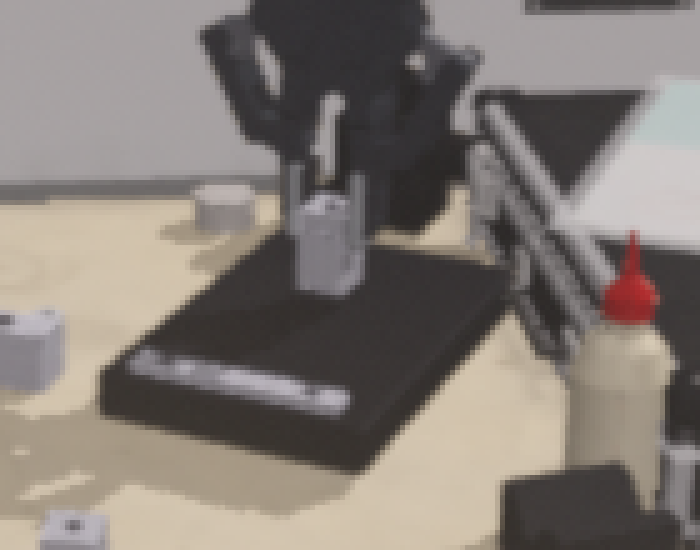

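View pics/top2.png

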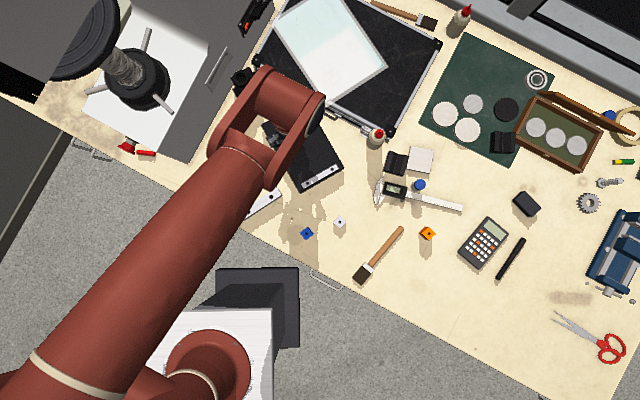

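```bash
python3 -m crank '[[[0,0,-0.004,0],[0,0,-0.008,0],[0,0,-0.0095,0],[0,0,-0.0095,0],[0,0,-0.0095,0]]]';python3 -m crank '[[[0,0,-0.001,0],[0,0,-0.002,0],[0,0,-0.002,0]]]'
```

```text
t: 3.8
tool_pos: [0.5759, -0.2384, 0.0527]
tool_rot: [1.944, 0.492, -1.944]
contact_force: [-0.0, 0.2, -1.5]
opening: 0.0226
t: 4.05
tool_pos: [0.5761, -0.2385, 0.0525]
tool_rot: [1.944, 0.492, -1.945]
contact_force: [-5.2, 2.3, 8.2]
opening: 0.0227
```

```bash
python3 -m crank '[[[0,0,0.001,0],[0,0,0.001,0],[0,0,0.001,0]]]' 0.5; python3 -m crank '[[[0,0,0.03,0],[0,0,0.06,0],[0,0,0.09,0],[-0.03,0.02,0.09,0],[-0.06,0.03,0.09,0]]]' ; python3 -m crank '[[[-0.035,0.02,0,-17],[-0.07,0.03,0,-17],[-0.1,0.05,0,-17],[-0.1,0.05,0,-17],[-0.1,0.05,0,-17]]]' 1;python3 - <<'E'
from h import *
for n in("side","top"):
    p,d=get_image(n);p=p[:,:,::-1].copy();cv2.imwrite(f"pics/{n}3.png",p)
crop(cv2.imread("pics/side3.png"),230,130,430,260,4,"pics/c3s.png")
print(get_obs())
E
```

```text
t: 4.3
tool_pos: [0.5762, -0.2385, 0.052]
tool_rot: [1.945, 0.491, -1.943]
contact_force: [0.3, -0.3, 0.0]
opening: 0.0428
t: 4.72
tool_pos: [0.5178, -0.2088, 0.1452]
tool_rot: [1.947, 0.488, -1.938]
contact_force: [-0.7, -0.1, 0.5]
opening: 0.0425
t: 5.13
tool_pos: [0.4147, -0.1576, 0.1412]
tool_rot: [2.117, 0.211, -2.116]
contact_force: [0.7, -0.8, -0.7]
opening: 0.0854
{'t': 5.2333, 'q': array([-5.31510843e-01, -3.28941896e-01,  2.10760273e+00, -6.40100330e-06,
        1.36088354e+00,  8.40239183e-01]), 'dq': array([-0.00229005,  0.0322607 , -0.03251846,  0.00047472,  0.00319633,
        0.0018457 ]), 'effort': array([ 1.48875648e-01, -2.21097100e+01, -3.45962262e+01,  2.56088708e-03,
        5.29189641e-02, -4.94284541e-04]), 'tool_pos': array([ 0.41677478, -0.1589694 ,  0.14253349]), 'tool_rot': array([ 2.1179413 ,  0.21001872, -2.11443198]), 'contact_force': array([-0.40998099, -0.45108391,  0.40201687]), 'wrist_torque': array([ 0.0030887 , -0.01299338, -0.02540217]), 'opening': 0.08589836074157733}
```

View pics/c3s.png

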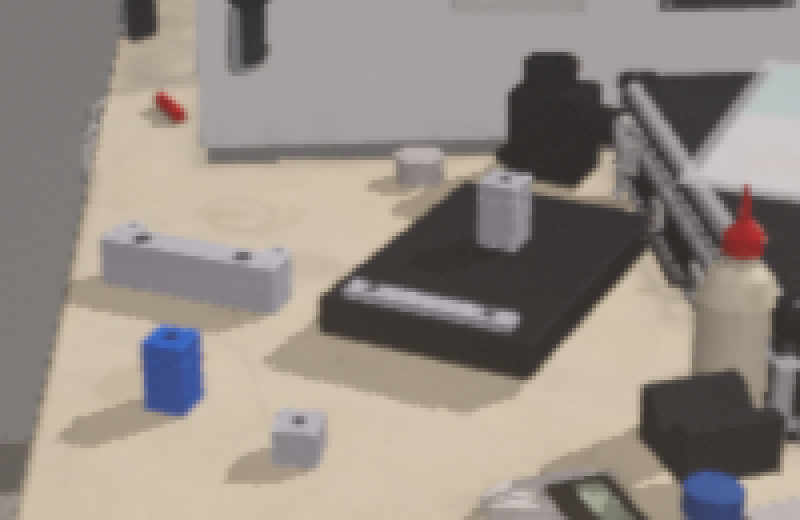

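View pics/top3.png

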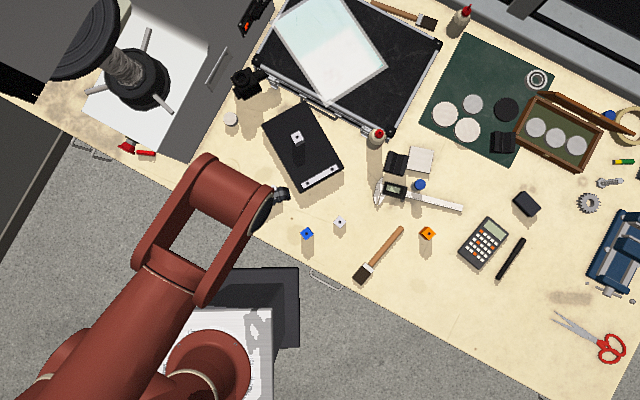

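```bash
python3 -m crank '[[[-0.017,0.064,-0.04,-35],[-0.017,0.064,-0.04,-35],[-0.017,0.064,-0.04,-35],[-0.017,0.064,-0.04,-35],[-0.017,0.064,-0.04,-35]]]' 1 20; python3 -m crank '[[[0,0,-0.04,-34.7],[0,0,-0.04,-34.7],[0,0,-0.04,-34.7],[0,0,-0.04,-34.7],[0,0,-0.04,-34.7]]]';python3 - <<'E'
from h import *
for n in("side","top"):
    p,d=get_image(n);p=p[:,:,::-1].copy();cv2.imwrite(f"pics/{n}4.png",p)
crop(cv2.imread("pics/side4.png"),210,110,370,230,5,"pics/c4s.png")
o=get_obs();M=R.from_rotvec(o["tool_rot"]).as_matrix();print(o["tool_pos"],"jaw yaw",np.degrees(np.arctan2(M[1,1],M[0,1])))
i=cv2.imread("pics/top4.png");hsv=cv2.cvtColor(i,cv2.COLOR_BGR2HSV);white=(hsv[...,1]<40)&(i.max(2)>150)
r,b=rect(white&win(white.shape,285,125,310,150),.07);print("tall",r)
E
```

```text
t: 5.65
tool_pos: [0.4001, -0.0945, 0.1019]
tool_rot: [-1.991, 0.421, 1.992]
contact_force: [-0.3, -0.3, 0.8]
opening: 0.0854
t: 6.07
tool_pos: [0.4005, -0.0952, 0.0621]
tool_rot: [-1.6, 0.899, 1.6]
contact_force: [0.4, -0.1, 0.6]
opening: 0.0852
[ 0.4004136  -0.09515721  0.06228389] jaw yaw -148.2941419252598
tall ((574.6445922851562, -238.5347137451172), (23.801912307739258, 22.520145416259766), 25.12474822998047)
```

View pics/c4s.png

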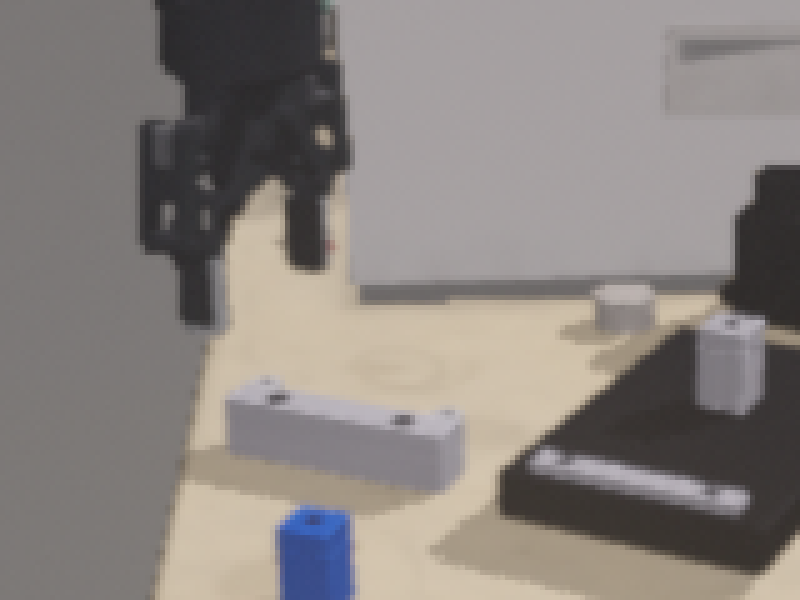

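View pics/top4.png

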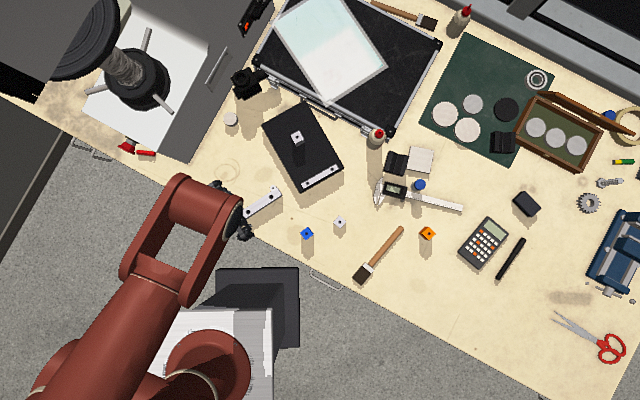

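```bash
python3 -m crank '[[[-0.001,0,-0.025,0],[-0.001,0,-0.046,0],[-0.001,0,-0.046,0]]]'; python3 -m crank '[[[0,0,0,0],[0,0,0,0],[0,0,0,0],[0,0,0,0],[0,0,0,0]]]' 0 22;  python3 -m crank '[[[0.001,-0.002,0.007,0],[0.003,-0.004,0.013,0],[0.004,-0.006,0.020,0],[0.005,-0.008,0.027,0],[0.005,-0.008,0.027,0]]]'
python3 - <<'E'
from h import *
for n in("side","top"):
    p,d=get_image(n);p=p[:,:,::-1].copy();cv2.imwrite(f"pics/{n}5.png",p)
crop(cv2.imread("pics/side5.png"),210,110,370,230,5,"pics/c5s.png")
E
```

```text
t: 6.42
tool_pos: [0.3957, -0.0935, 0.0124]
tool_rot: [-1.599, 0.894, 1.612]
contact_force: [-1.3, 0.1, -0.2]
opening: 0.0854
t: 6.83
tool_pos: [0.3988, -0.0951, 0.0173]
tool_rot: [-1.606, 0.895, 1.602]
contact_force: [-2.4, -0.3, 4.8]
opening: 0.0333
t: 7.25
tool_pos: [0.4041, -0.1032, 0.0446]
tool_rot: [-1.606, 0.895, 1.601]
contact_force: [-0.2, 0.0, -3.6]
opening: 0.033
```

View pics/c5s.png

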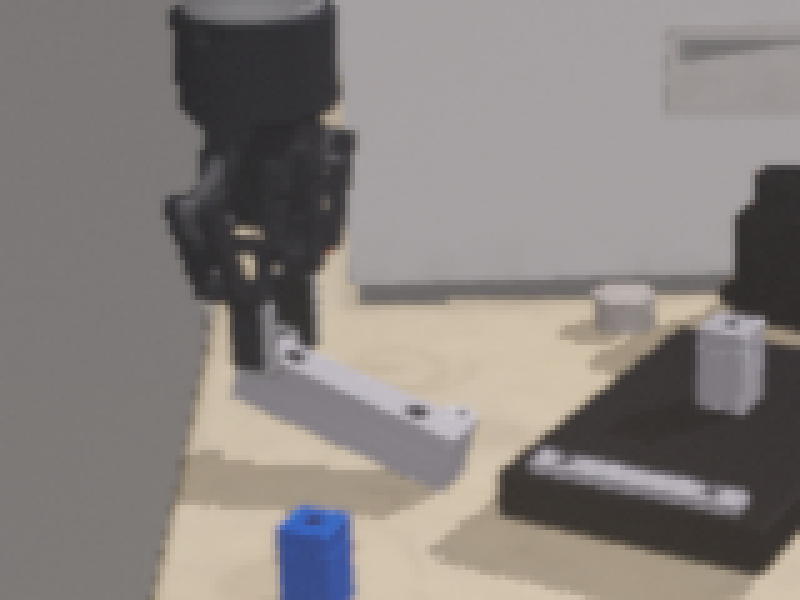

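```bash
python3 -m crank '[[[0.004,-0.006,0.012,0],[0.008,-0.0135,0.0235,0],[0.014,-0.022,0.034,0],[0.02,-0.032,0.0425,0],[0.02,-0.032,0.0425,0]]]'; python3 -m crank '[[[0.007,-0.011,0.007,0],[0.013,-0.022,0.013,0],[0.013,-0.022,0.013,0]]]'
python3 - <<'E'
from h import *
for n in("side","top"):
    p,d=get_image(n);p=p[:,:,::-1].copy();cv2.imwrite(f"pics/{n}6.png",p)
crop(cv2.imread("pics/side6.png"),210,110,370,230,5,"pics/c6s.png")
E
```

```text
t: 7.77
tool_pos: [0.4259, -0.1372, 0.0889]
tool_rot: [-1.609, 0.896, 1.597]
contact_force: [-0.2, -1.4, -3.8]
opening: 0.0331
t: 8.02
tool_pos: [0.4377, -0.1585, 0.1002]
tool_rot: [-1.607, 0.896, 1.599]
contact_force: [1.0, -0.9, -4.2]
opening: 0.0328
```

View pics/c6s.png

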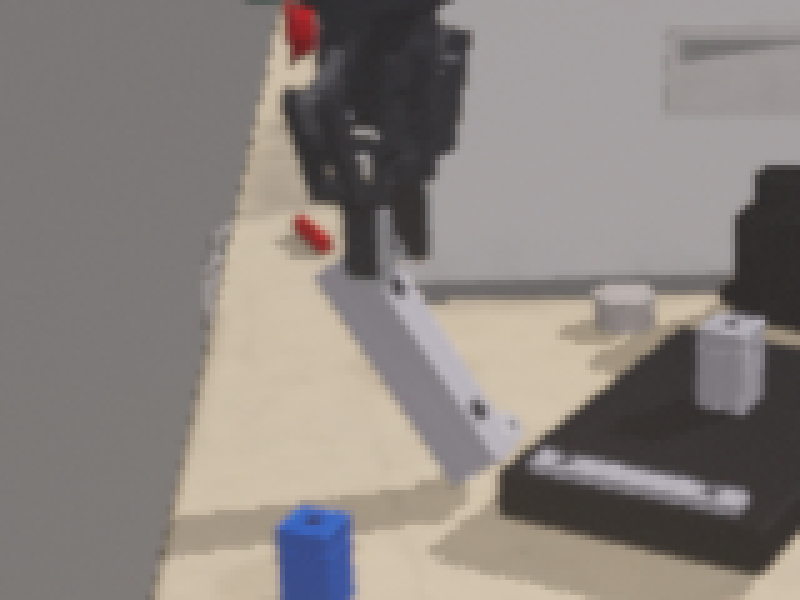

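```bash
python3 -m crank '[[[0.0075,-0.012,0.003,0],[0.014,-0.023,0.004,0],[0.021,-0.034,0.0045,0],[0.025,-0.0405,0.0035,0],[0.025,-0.0405,0.0035,0]]]'; python3 -m crank '[[[0.002,-0.0035,-0.001,0],[0.0035,-0.006,-0.002,0],[0.0035,-0.006,-0.003,0]]]'
python3 - <<'E'
from h import *
for n in("side","top"):
    p,d=get_image(n);p=p[:,:,::-1].copy();cv2.imwrite(f"pics/{n}7.png",p)
crop(cv2.imread("pics/side7.png"),210,110,370,230,5,"pics/c7s.png")
E
```

```text
t: 8.53
tool_pos: [0.4618, -0.1976, 0.1026]
tool_rot: [-1.605, 0.895, 1.602]
contact_force: [0.3, 1.0, 4.6]
opening: 0.0326
t: 8.78
tool_pos: [0.466, -0.2039, 0.1013]
tool_rot: [-1.608, 0.895, 1.6]
contact_force: [0.2, -0.0, 11.5]
opening: 0.0325
```

View pics/c7s.png

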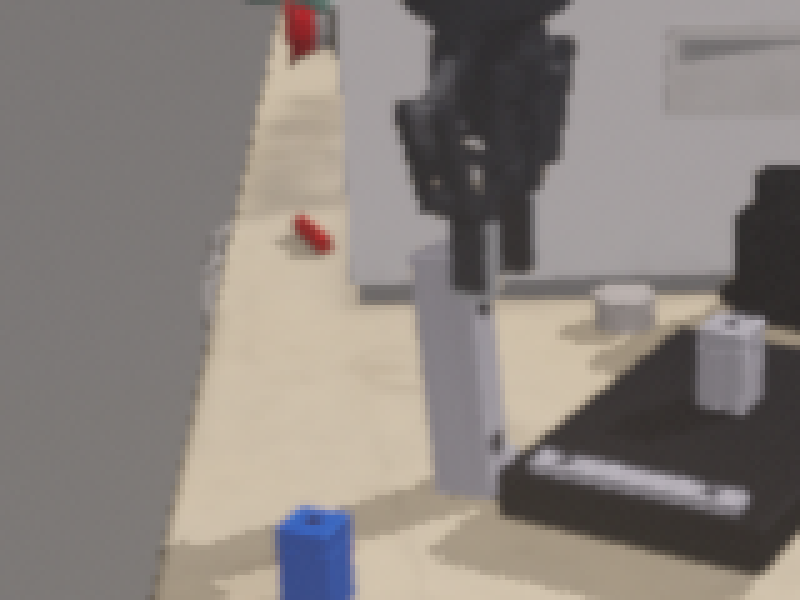

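Run:
```python
from h import *
for z in(0,.059,.118):
  for P in [(.4478,-.1873),(.4635,-.2130)]:
    print(z,((proj("side",[*P,z])-[210,110])*5).round(0))
```

```text
0 [448. 485.]
0 [506. 496.]
0.059 [445. 370.]
0.059 [503. 380.]
0.118 [441. 249.]
0.118 [501. 258.]
```

```bash
python3 -m crank '[[[0.002,-0.003,-0.0005,0],[0.0037,-0.006,-0.001,0],[0.0037,-0.006,-0.001,0]]]'
python3 - <<'E'
from h import *
for n in("side",):
    p,d=get_image(n);p=p[:,:,::-1].copy();cv2.imwrite(f"pics/{n}8.png",p)
crop(cv2.imread("pics/side8.png"),260,140,340,220,8,"pics/c8s.png")
E
```

```text
t: 9.13
tool_pos: [0.4695, -0.2096, 0.0999]
tool_rot: [-1.608, 0.895, 1.6]
contact_force: [0.5, -0.4, 6.8]
opening: 0.0328
```

View pics/c8s.png

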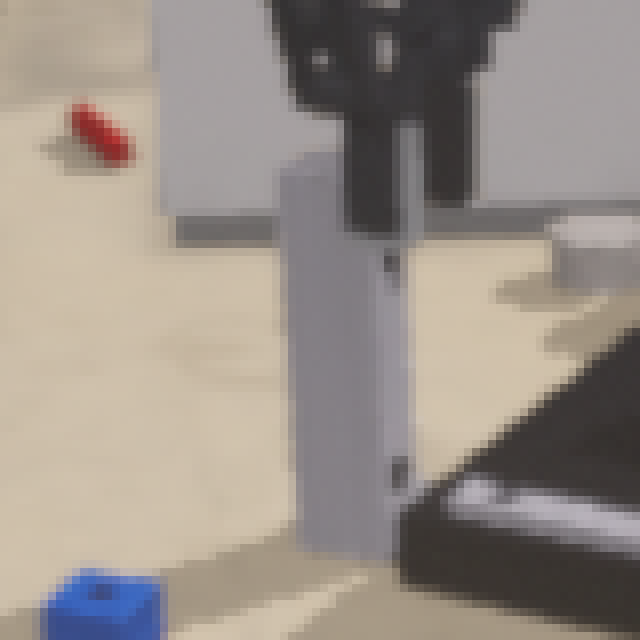

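```bash
python3 -m crank '[[[0.0005,-0.001,0,0],[0.001,-0.0018,-0.001,0],[0.001,-0.0018,-0.001,0]]]' - 20; python3 -m crank '[[[0,0,0.001,0],[0,0,0.001,0],[0,0,0.001,0]]]' 0.47;python3 -m crank '[[[0,0,0,0],[0,0,0,0]]]' 0.6
python3 - <<'E'
from h import *
for n in("side",):
    p,d=get_image(n);p=p[:,:,::-1].copy();cv2.imwrite(f"pics/{n}9.png",p)
crop(cv2.imread("pics/side9.png"),260,140,340,220,8,"pics/c9s.png")
E
```

```text
t: 9.43
tool_pos: [0.4708, -0.2114, 0.0994]
tool_rot: [-1.609, 0.895, 1.599]
contact_force: [0.1, -1.2, 8.2]
opening: 0.0329
t: 9.68
tool_pos: [0.4686, -0.2101, 0.0973]
tool_rot: [-1.603, 0.895, 1.605]
contact_force: [-0.1, -0.5, -0.0]
opening: 0.0399
t: 9.85
tool_pos: [0.4687, -0.2103, 0.0972]
tool_rot: [-1.603, 0.895, 1.605]
contact_force: [-0.0, -0.3, 0.5]
opening: 0.0513
```

View pics/c9s.png

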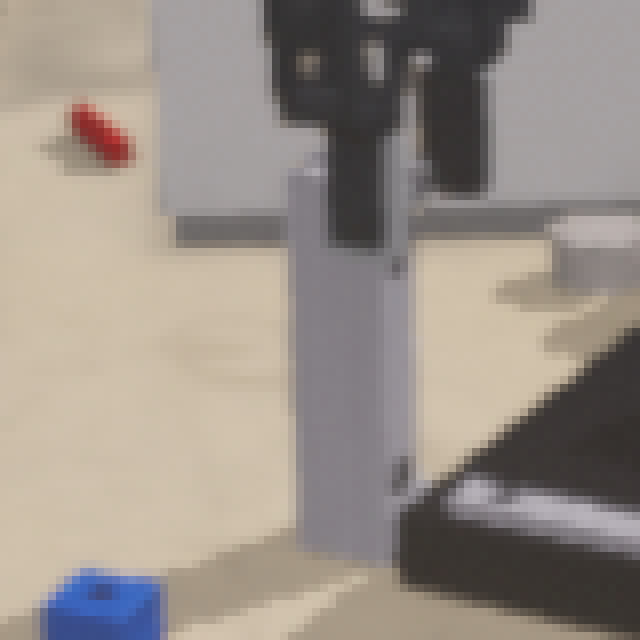

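```bash
python3 -m crank '[[[0,0,0.025,0],[0,0,0.055,0],[0,0,0.08,10],[-0.02,0.035,0.08,20],[-0.04,0.07,0.08,30]]]'; python3 -m crank '[[[-0.02,0.03,0,7],[-0.04,0.06,0,14],[-0.04,0.06,0,21],[-0.04,0.06,0,28],[-0.04,0.06,0,35]]]'
python3 - <<'E'
from h import *
for n in("side","top"):
    p,d=get_image(n);p=p[:,:,::-1].copy();cv2.imwrite(f"pics/{n}10.png",p);np.save(f"pics/{n}10_d.npy",d)
crop(cv2.imread("pics/side10.png"),250,120,350,220,6,"pics/c10s.png")
crop(cv2.imread("pics/top10.png"),225,95,385,245,4,"pics/c10t.png")
E
```

```text
t: 10.32
tool_pos: [0.4302, -0.1416, 0.1804]
tool_rot: [-1.858, 0.614, 1.851]
contact_force: [0.6, 1.1, 0.1]
opening: 0.0514
t: 10.73
tool_pos: [0.3887, -0.0801, 0.1777]
tool_rot: [-2.21, 0.028, 2.208]
contact_force: [0.1, 0.3, 1.2]
opening: 0.0512
```

View pics/c10s.png

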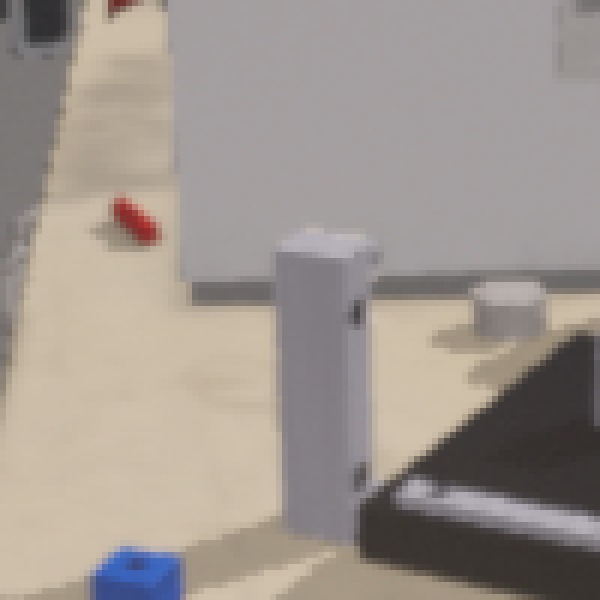

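View pics/c10t.png

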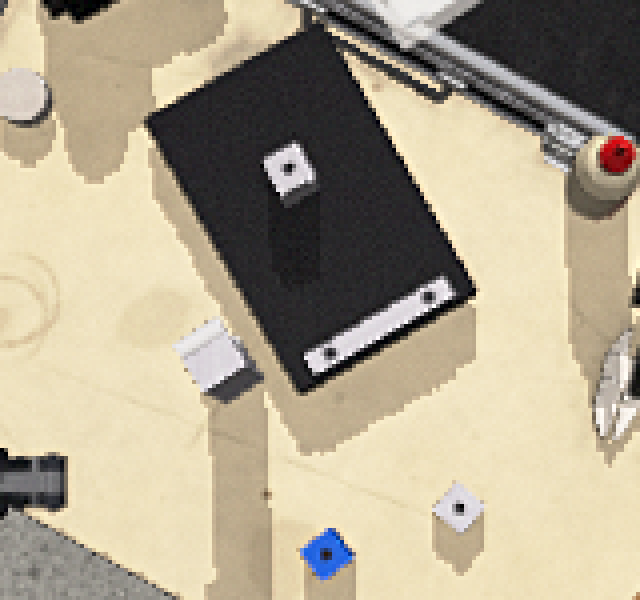

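Run:
```python
from h import *
i=cv2.imread("pics/top10.png");hsv=cv2.cvtColor(i,cv2.COLOR_BGR2HSV);g=i.max(2);S=hsv[...,1]
print(g[176:200,266:292][::2,::2])
for th in (150,170,185,200):
    w=(S<40)&(g>th)
    for nm,W,z in (("bar",(264,170,293,200),.118),("tall",(285,125,310,150),.07),("strip",(298,160,343,192),.036),("short",(330,212,348,230),.02)):
        r,b=rect(w&win(g.shape,*W),z);print(th,nm,np.round(np.hstack(r[:2]+(r[2],)),1))
```

```text
[[229 230 229 240 242 223 234 207 218 188 188 204  62]
 [231 231 233 230 234 235 226 204 246 191 189 191 145]
 [231 234 226 237 233 211 221 223 232 192 188 192 200]
 [240 231 231 221 188 222 223 219 223 158 104 188 196]
 [241 244 213 221 219 220 223 220 219 230  88 186 195]
 [240 240 246 224 216 220 221 219 221 223 123  87 203]
 [240 241 244 228 217 219 222 232 235  49  69  62 107]
 [236 240 242 247 207 222 227 100  65  73  71  74 132]
 [235 239 242 243 246 189  47  68  71  70  94 194 189]
 [235 237 239 241 247 192 134  71  73 136 199 194 185]
 [237 236 237 240 239 217 189 193 194 196 192 192 184]
 [232 229 240 242 239 245 169 193 187 191 192 189 188]]
150 bar [ 461.8 -196.3   31.5   34.4   32.5]
150 tall [ 574.6 -238.5   23.8   22.5   25.1]
150 strip [ 483.3 -290.2   13.2   99.3   28.7]
150 short [ 369.9 -337.    24.6   24.    48.8]
170 bar [ 461.7 -196.    31.5   33.8   32.5]
170 tall [ 575.1 -238.3   22.7   22.6   25.4]
170 strip [ 483.3 -289.9   12.9   98.7   28.3]
170 short [ 370.5 -336.8   22.9   24.7   43.7]
185 bar [ 461.7 -196.    31.5   33.8   32.5]
185 tall [ 575.3 -237.7   22.5   22.6   28.6]
185 strip [ 483.2 -289.3   12.3   97.5   28.5]
185 short [ 370.5 -336.8   22.9   24.7   43.7]
200 bar [ 461.7 -196.    31.5   33.8   32.5]
200 tall [ 575.2 -237.8   22.2   22.6   28.6]
200 strip [ 486.5 -295.5   12.3   83.4   28.5]
200 short [ 369.9 -336.2   22.9   23.    43.6]
```

Run:
```python
from h import *
f=lambda x,y,z:(ray("side",x/6+250,y/6+120,z)[:2]*1000).round(1)
print("top",f(277,252,.118),f(347,263,.118),f(378,250,.118),f(312,230,.118));print("bot",f(284,530,0),f(357,541,0))
t=lambda x,y,z:(ray("top",x/4+225,y/4+95,z)[:2]*1000).round(1)
print([t(*p,.118) for p in [(175,348),(215,320),(250,365),(205,393)]])
o=get_obs();print(o["tool_pos"],o["q"])
i=cv2.imread("pics/top10.png");crop(i,260,165,300,205,16,"pics/c10b.png")
```

```text
top [ 436.9 -196.8] [ 451.8 -221.8] [ 468.7 -216.6] [ 460.4 -183.4]
bot [ 439.4 -190.5] [ 457.7 -215.1]
[array([ 463.7, -176.4]), array([ 479. , -199.3]), array([ 453. , -218.6]), array([ 437.8, -192.9])]
[ 0.38892825 -0.08053183  0.17771095] [-3.92067178e-01 -5.09350931e-01  2.17504773e+00 -4.26208543e-05
  1.47583182e+00  1.21068344e+00]
```

View pics/c10b.png

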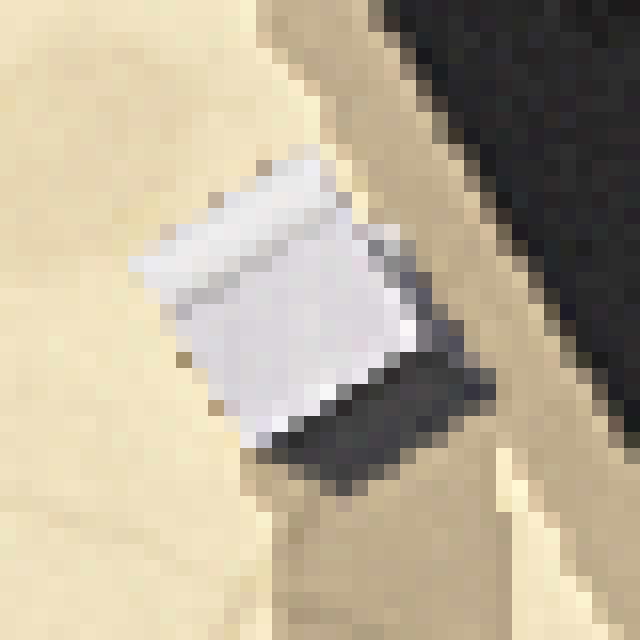

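Run:
```python
from h import *
f=lambda x,y:(ray("top",x/16+260,y/16+165,.118)[:2]*1000)
A,B,C,D=[f(*p) for p in [(132,265),(322,150),(415,338),(250,447)]]
for p in(A,B,C,D):print(p.round(1))
print((A+B+C+D)/4,np.linalg.norm(A-B),np.linalg.norm(A-D),np.linalg.norm(B-C),np.linalg.norm(C-D))
for a,b in((A,B),(D,C)): e=b-a;print(np.degrees(np.arctan2(e[1],e[0])))
```

```text
[ 464.7 -175.2]
[ 480.4 -202.4]
[ 453.4 -215.1]
[ 438.5 -191.5]
[ 459.25190273 -196.04105669] 31.35727264177294 30.791530385667524 29.789904290622022 27.874608070217356
-60.03712989835646
-57.79344480749668
```

```bash
python3 -m crank '[[[0.018,-0.029,0,7],[0.036,-0.058,0,14],[0.054,-0.088,0,21],[0.0715,-0.117,-0.01,28],[0.0715,-0.117,-0.02,32.8]]]' 1 30; python3 -m crank '[[[0,0,-0.03,0],[0,0,-0.057,0],[0,0,-0.057,0]]]'
python3 - <<'E'
from h import *
for n in("side",):
    p,d=get_image(n);p=p[:,:,::-1].copy();cv2.imwrite(f"pics/{n}11.png",p)
crop(cv2.imread("pics/side11.png"),250,100,350,220,6,"pics/c11s.png")
o=get_obs();print(o["tool_pos"],np.degrees(o["q"][0]-o["q"][5]))
E
```

```text
t: 11.25
tool_pos: [0.463, -0.2024, 0.158]
tool_rot: [1.917, 0.527, -1.916]
contact_force: [-0.9, -0.2, -0.7]
opening: 0.0852
t: 11.5
tool_pos: [0.4568, -0.1958, 0.0944]
tool_rot: [1.914, 0.537, -1.93]
contact_force: [-0.9, 1.4, -0.4]
opening: 0.0855
[ 0.45817526 -0.19651836  0.09727767] -59.201308784880936
```

View pics/c11s.png

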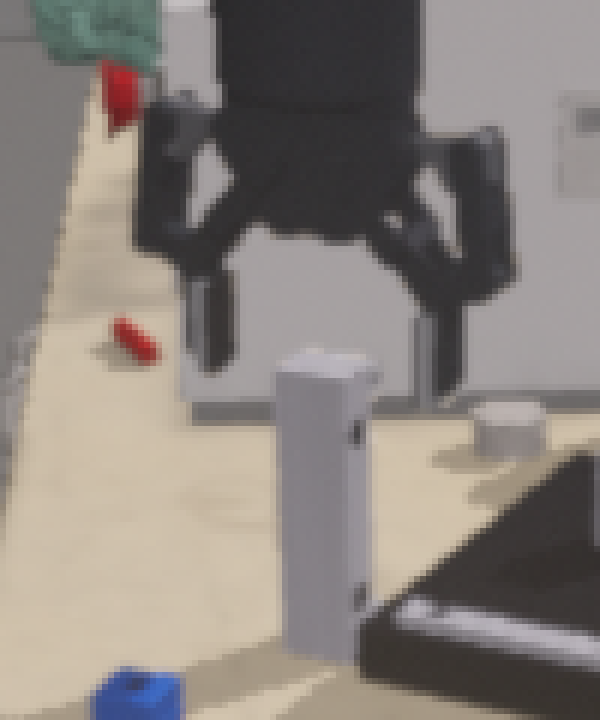

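```bash
python3 -m crank '[[[0,0,0,0],[0,0,0,0],[0,0,0,0],[0,0,0,0],[0,0,0,0]]]' 0 25; python3 -m crank '[[[0,0,0,0],[0,0,0.015,0],[0,0,0.03,0]]]'
python3 - <<'E'
from h import *
for n in("side",):
    p,d=get_image(n);p=p[:,:,::-1].copy();cv2.imwrite(f"pics/{n}12.png",p)
crop(cv2.imread("pics/side12.png"),250,100,350,220,6,"pics/c12s.png")
E
```

```text
t: 11.97
tool_pos: [0.4614, -0.198, 0.1026]
tool_rot: [1.918, 0.529, -1.914]
contact_force: [-1.3, 2.9, 4.6]
opening: 0.0294
t: 12.22
tool_pos: [0.459, -0.1967, 0.1289]
tool_rot: [1.914, 0.535, -1.921]
contact_force: [-0.9, -1.2, -4.5]
opening: 0.0292
```

View pics/c12s.png

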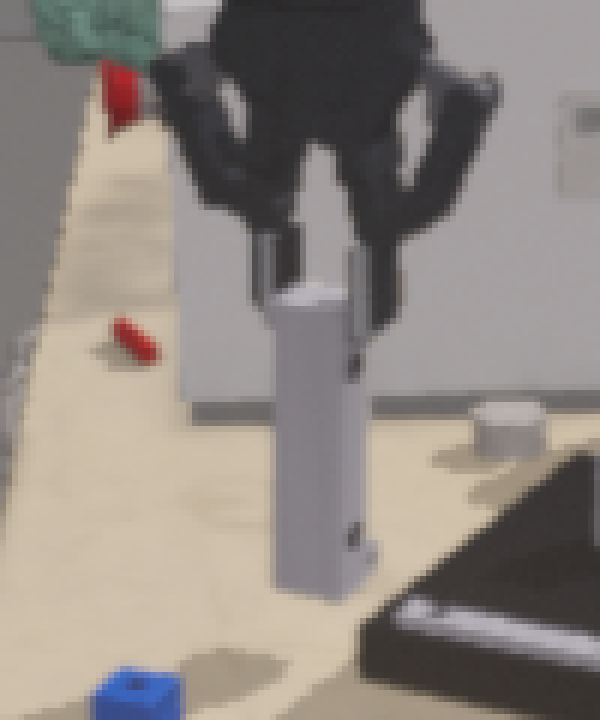

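```bash
python3 -m crank '[[[0,0,0.03,0],[0.01,-0.021,0.04,-2.4],[0.025,-0.052,0.04,-2.4],[0.04,-0.082,0.04,-2.4],[0.04,-0.082,0.04,-2.4]]]' - 30; python3 -m crank '[[[0,0,-0.01,0],[0,0,-0.02,0],[0,0,-0.02,0]]]'
python3 - <<'E'
from h import *
for n in("side","top"):
    p,d=get_image(n);p=p[:,:,::-1].copy();cv2.imwrite(f"pics/{n}13.png",p)
crop(cv2.imread("pics/side13.png"),250,90,380,210,6,"pics/c13s.png")
o=get_obs();print(o["tool_pos"],np.degrees(o["q"][0]-o["q"][5]))
E
```

```text
t: 12.68
tool_pos: [0.5019, -0.2842, 0.1697]
tool_rot: [1.943, 0.488, -1.943]
contact_force: [-0.0, 0.7, -5.2]
opening: 0.0295
t: 12.93
tool_pos: [0.4981, -0.2774, 0.1459]
tool_rot: [1.939, 0.502, -1.949]
contact_force: [-0.4, 0.3, -5.1]
opening: 0.0291
[ 0.49928459 -0.27810154  0.1485282 ] -61.388976762868275
```

View pics/c13s.png

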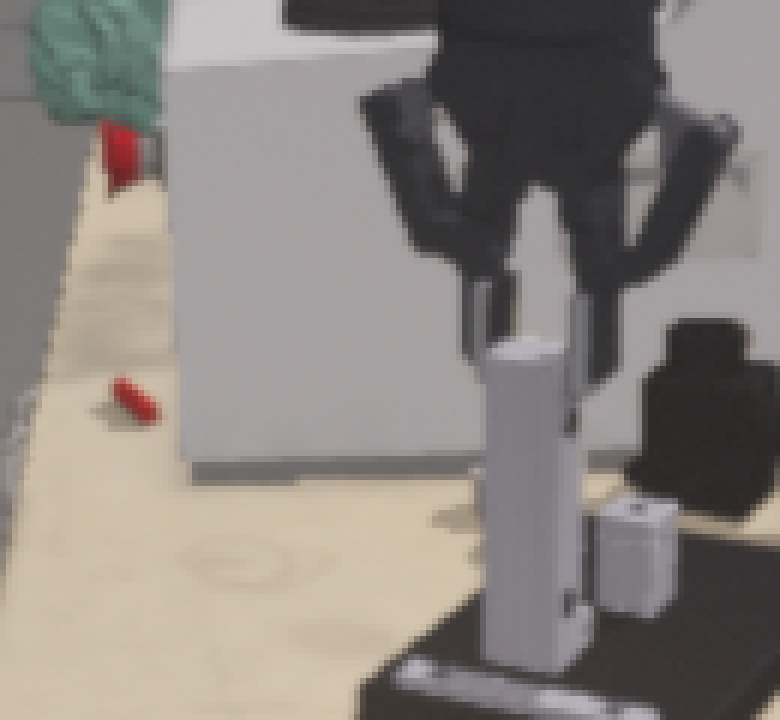

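```bash
cat >> h.py <<'E'
def S(P):
    e=np.array(P[:2])*1000-[489.4,-286.7];return np.array([.4756*e[0]-.8796*e[1],.8796*e[0]+.4756*e[1]]).round(1)
E
python3 - <<'E'
from h import *
for p in((485,655),(552,672)): print(S(ray("side",p[0]/6+250,p[1]/6+90,.0465)))
# strip front corners in side view: inner top edge visible
for z in(.03,.036): print([((proj("side",[*((np.array([489.4,-286.7])+x*np.array([.4756,-.8796]))/1000),z])-[250,90])*6).round(0) for x in(-50,0,50)])
print(S(get_obs()["tool_pos"]))
E
```

```text
[-16.2  -6.6]
[11.9 -8.8]
[array([413., 671.]), array([532., 697.]), array([658., 724.])]
[array([412., 657.]), array([533., 682.]), array([658., 709.])]
[-2.9 12.8]
```

```bash
python3 -m crank '[[[0,0,-0.006,0],[0,0,-0.009,0],[0,0,-0.009,0]]]' - 22; python3 -m crank '[[[0,0,-0.002,0],[0,0,-0.002,0]]]'
```

```text
t: 13.28
tool_pos: [0.5002, -0.2791, 0.141]
tool_rot: [1.942, 0.496, -1.943]
contact_force: [-0.5, 0.1, -5.0]
opening: 0.0291
t: 13.45
tool_pos: [0.5006, -0.2796, 0.1397]
tool_rot: [1.942, 0.495, -1.942]
contact_force: [-0.3, -0.0, -5.6]
opening: 0.029
```

```bash
python3 -m crank '[[[0,0,-0.002,0],[0,0,-0.003,0],[0,0,-0.003,0]]]'; python3 -m crank '[[[0,0,-0.002,0],[0,0,-0.003,0],[0,0,-0.003,0]]]'
```

```text
t: 13.7
tool_pos: [0.5014, -0.28, 0.1389]
tool_rot: [1.944, 0.493, -1.94]
contact_force: [-0.9, 1.8, 4.8]
opening: 0.0292
t: 13.95
tool_pos: [0.5027, -0.2806, 0.1385]
tool_rot: [1.945, 0.491, -1.937]
contact_force: [-0.7, 4.2, 13.3]
opening: 0.0294
```

```bash
python3 -m crank '[[[0.004,0.002,-0.001,0],[0.008,0.0043,-0.002,0],[0.012,0.0065,-0.0035,0],[0.016,0.0086,-0.005,0],[0.016,0.0086,-0.005,0]]]'
python3 - <<'E'
from h import *
for n in("side",):
    p,d=get_image(n);p=p[:,:,::-1].copy();cv2.imwrite(f"pics/{n}14.png",p)
crop(cv2.imread("pics/side14.png"),250,90,380,210,6,"pics/c14s.png")
o=get_obs();print(o["tool_pos"],S(o["tool_pos"]))
E
```

```text
t: 14.37
tool_pos: [0.5198, -0.2722, 0.1334]
tool_rot: [1.946, 0.489, -1.934]
contact_force: [0.4, 3.4, 11.5]
opening: 0.0294
[ 0.51969081 -0.27229682  0.13344772] [ 1.7 33.5]
```

View pics/c14s.png

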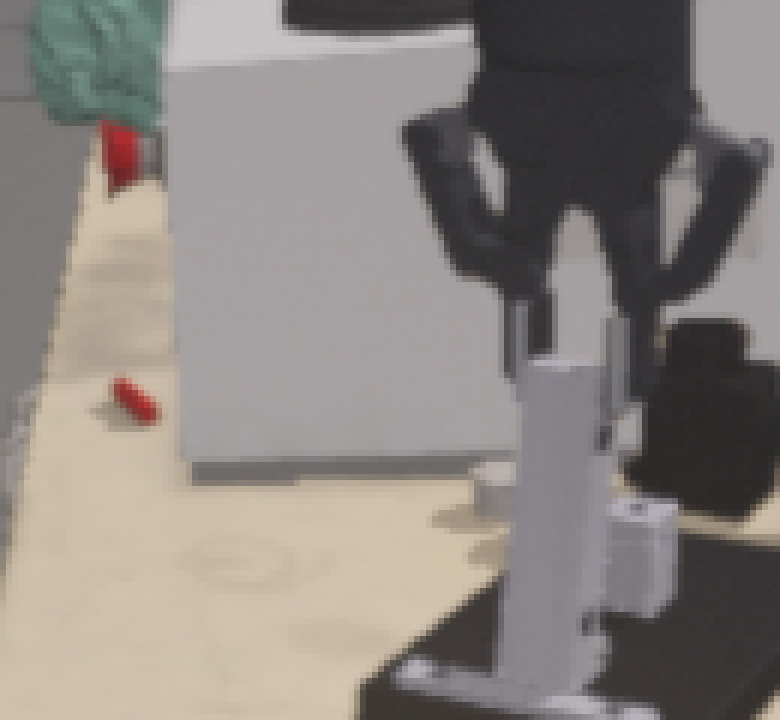

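```bash
python3 -m crank '[[[0.004,0.003,-0.002,0],[0.0075,0.005,-0.004,0],[0.012,0.008,-0.006,0],[0.0165,0.0105,-0.0078,0],[0.0165,0.0105,-0.0078,0]]]'; python3 -m crank '[[[0.005,0.003,-0.0025,0],[0.01,0.006,-0.005,0],[0.01,0.006,-0.005,0]]]';python3 - <<'E'
from h import *
for n in("side","top"):
    p,d=get_image(n);p=p[:,:,::-1].copy();cv2.imwrite(f"pics/{n}15.png",p)
crop(cv2.imread("pics/side15.png"),260,90,390,210,6,"pics/c15s.png")
o=get_obs();print(o["tool_pos"],S(o["tool_pos"]))
E
```

```text
t: 14.83
tool_pos: [0.5368, -0.2622, 0.1266]
tool_rot: [1.946, 0.488, -1.933]
contact_force: [-0.3, 2.2, 14.3]
opening: 0.0291
t: 15.08
tool_pos: [0.5477, -0.2561, 0.1221]
tool_rot: [1.948, 0.487, -1.93]
contact_force: [1.3, 3.2, 13.2]
opening: 0.0294
[ 0.54752864 -0.25615752  0.12212544] [ 0.8 65.7]
```

View pics/c15s.png

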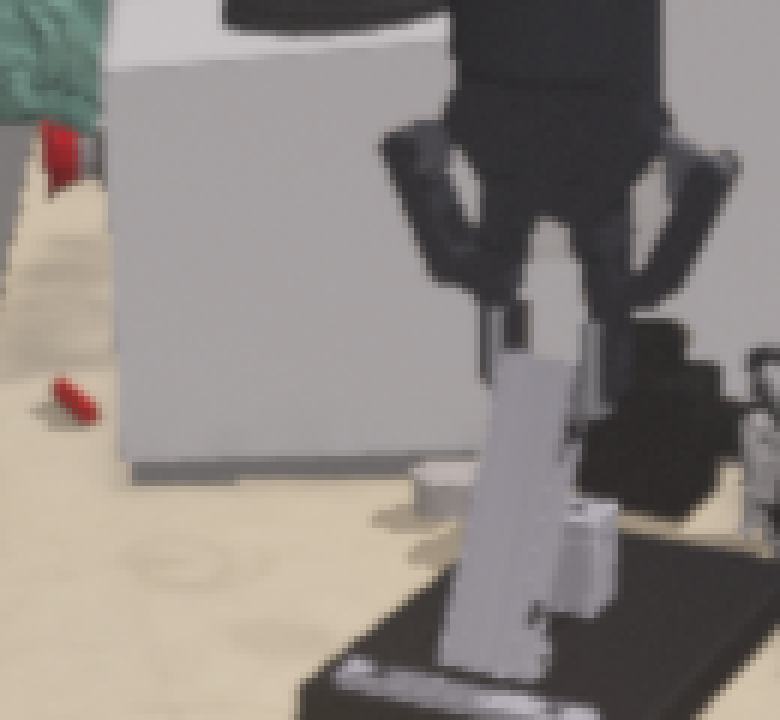

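```bash
python3 -m crank '[[[0.003,0.002,-0.003,0],[0.006,0.005,-0.007,0],[0.009,0.007,-0.011,0],[0.012,0.0093,-0.0147,0],[0.012,0.0093,-0.0147,0]]]'
python3 - <<'E'
from h import *
for n in("side","top"):
    p,d=get_image(n);p=p[:,:,::-1].copy();cv2.imwrite(f"pics/{n}16.png",p)
crop(cv2.imread("pics/side16.png"),260,90,390,210,6,"pics/c16s.png")
o=get_obs();print(o["tool_pos"],S(o["tool_pos"]))
E
```

```text
t: 15.6
tool_pos: [0.5637, -0.2471, 0.1112]
tool_rot: [1.956, 0.483, -1.92]
contact_force: [6.9, 5.6, 21.0]
opening: 0.029
[ 0.56363983 -0.24713529  0.11130696] [ 0.5 84.1]
```

View pics/c16s.png

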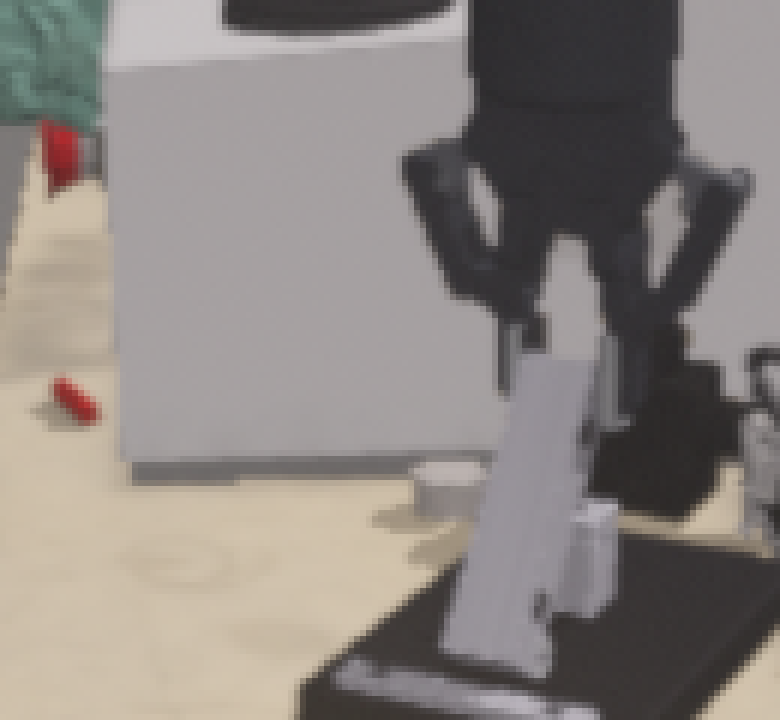

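View pics/top16.png

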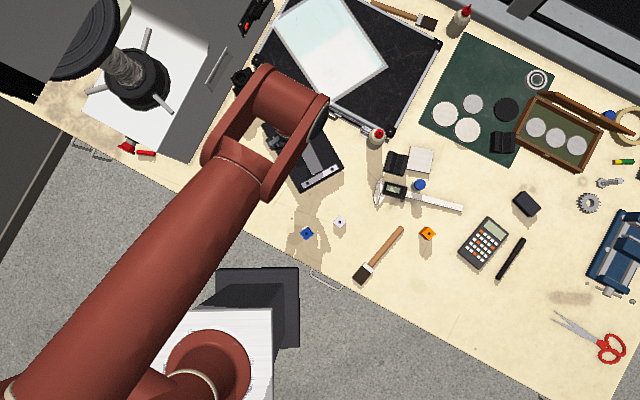

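Run:
```python
from h import *
for p in((440,655),(548,676)): print(S(ray("side",p[0]/6+260,p[1]/6+90,.047)))
for p in((515,353),(593,360)): print(S(ray("side",p[0]/6+260,p[1]/6+90,.03+.008+.086+.015)))
```

```text
[-10.8  -5.1]
[31.7 -3.8]
[-17.5  71.7]
[12.  76.8]
```

```bash
python3 -m crank '[[[0,0,0.003,0],[-0.003,-0.0017,0.003,0],[-0.006,-0.0033,0.003,0],[-0.009,-0.005,0.003,0],[-0.009,-0.005,0.003,0]]]'
python3 - <<'E'
from h import *
for n in("side",):
    p,d=get_image(n);p=p[:,:,::-1].copy();cv2.imwrite(f"pics/{n}17.png",p)
crop(cv2.imread("pics/side17.png"),260,90,390,210,6,"pics/c17s.png")
o=get_obs();print(o["tool_pos"],S(o["tool_pos"]))
E
```

```text
t: 16.12
tool_pos: [0.553, -0.252, 0.1117]
tool_rot: [1.955, 0.484, -1.922]
contact_force: [8.1, 5.4, 14.4]
opening: 0.0294
[ 0.55305906 -0.25193741  0.11170412] [-0.3 72.5]
```

View pics/c17s.png

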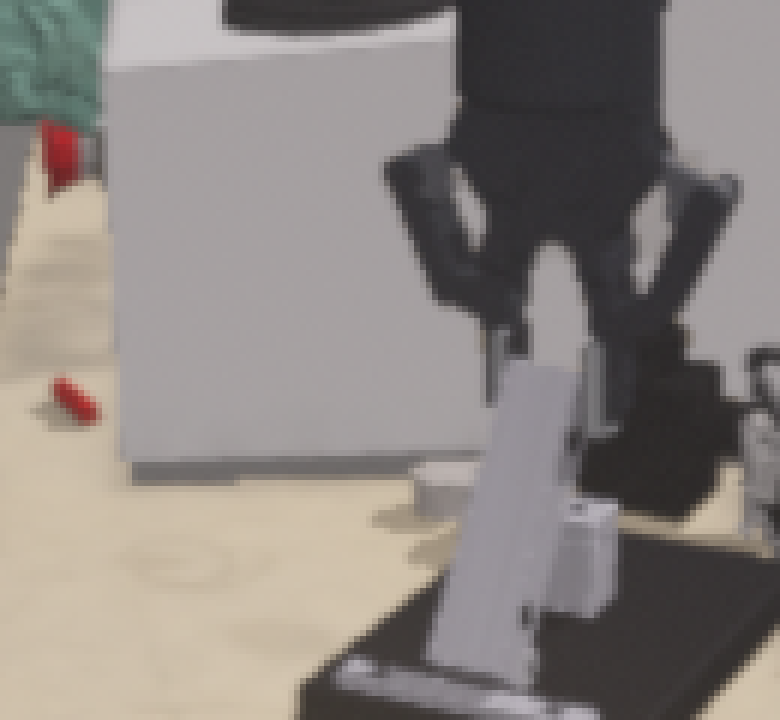

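```bash
python3 -m crank '[[[-0.003,-0.0015,0,0],[-0.005,-0.0027,0,0],[-0.005,-0.0027,0,0]]]'; python3 -m crank '[[[0.003,0.0016,-0.004,0],[0.0065,0.0035,-0.008,0],[0.0065,0.0035,-0.008,0]]]'
```

```text
t: 16.42
tool_pos: [0.5482, -0.2546, 0.1118]
tool_rot: [1.955, 0.484, -1.922]
contact_force: [8.9, 4.7, 12.8]
opening: 0.029
t: 16.67
tool_pos: [0.5558, -0.251, 0.1055]
tool_rot: [1.956, 0.484, -1.921]
contact_force: [7.4, 7.3, 20.5]
opening: 0.0294
```

Run:
```python
from h import *
for n in("side",):
    p,d=get_image(n);p=p[:,:,::-1].copy();cv2.imwrite(f"pics/{n}18.png",p)
crop(cv2.imread("pics/side18.png"),260,90,390,210,6,"pics/c18s.png")
o=get_obs();print(o["tool_pos"],S(o["tool_pos"]))
M=R.from_rotvec(o["tool_rot"]).as_matrix();print(M.round(3))
```

```text
[ 0.5557378  -0.25102551  0.10557571] [ 0.2 75.3]
[[ 0.019  0.478 -0.878]
 [-0.005 -0.878 -0.479]
 [-1.     0.014 -0.014]]
```

View pics/c18s.png

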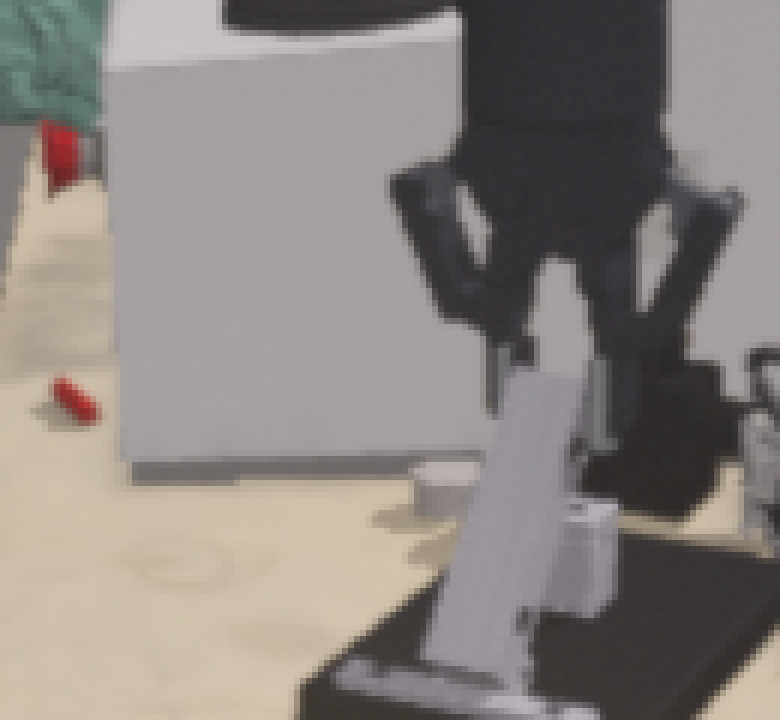

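```bash
python3 -m crank '[[[0.003,0.0017,-0.003,0],[0.006,0.0035,-0.0065,0],[0.009,0.0053,-0.0108,0],[0.0115,0.0067,-0.0145,0],[0.0137,0.008,-0.0179,0]]]';python3 -m crank '[[[0,0,0,0]]]'
python3 - <<'E'
from h import *
for n in("side",):
    p,d=get_image(n);p=p[:,:,::-1].copy();cv2.imwrite(f"pics/{n}19.png",p)
crop(cv2.imread("pics/side19.png"),260,90,390,210,6,"pics/c19s.png")
o=get_obs();print(o["tool_pos"],S(o["tool_pos"]))
E
```

```text
t: 17.13
tool_pos: [0.5709, -0.2428, 0.0883]
tool_rot: [1.959, 0.483, -1.918]
contact_force: [11.2, 10.0, 20.5]
opening: 0.0296
t: 17.22
tool_pos: [0.5709, -0.2427, 0.0877]
tool_rot: [1.958, 0.483, -1.918]
contact_force: [12.2, 7.0, 18.0]
opening: 0.0291
[ 0.57048434 -0.24294429  0.08761144] [ 0.1 92.1]
```

View pics/c19s.png

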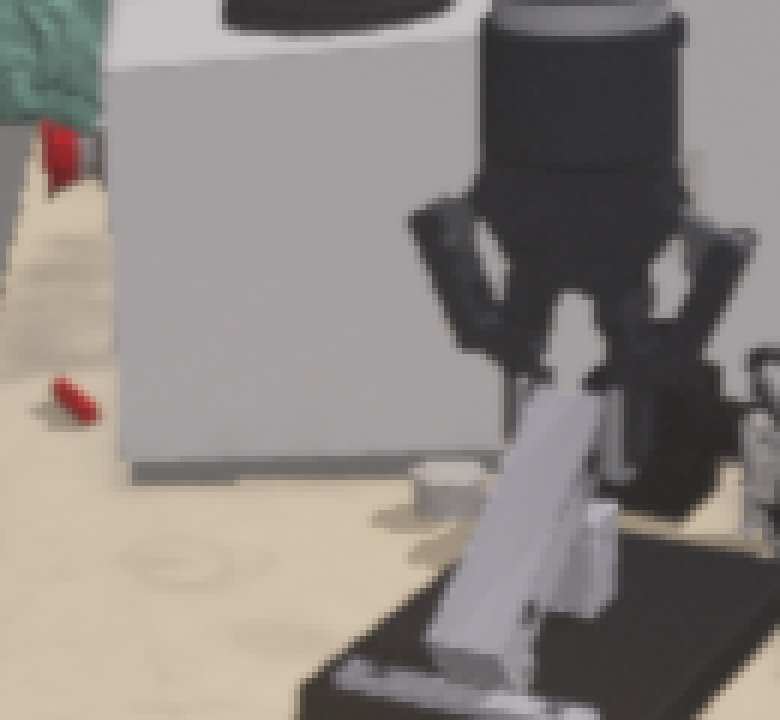

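```bash
python3 - <<'E'
from h import *
f=lambda p,z:S(ray("side",p[0]/6+260,p[1]/6+90,z))
print([f(p,.056) for p in((427,643),(503,663))],[f(p,.115) for p in((525,393),(602,402))])
print([f(p,.07) for p in((573,515),(590,502),(617,508),(603,523))])
E
python3 - <<'E'
import cv2
i=cv2.imread("pics/side19.png")[140:215,320:380];cv2.imwrite("pics/c19b.png",cv2.resize(i,None,fx=10,fy=8,interpolation=cv2.INTER_CUBIC))
E
```

```text
[array([-11. , -15.4]), array([ 20.6, -18.6])] [array([-23.6,  95.1]), array([ 7.3, 98.5])]
[array([ 0.1, 90.1]), array([  0.5, 105.8]), array([ 12.5, 104.6]), array([13.8, 87.6])]
```

View pics/c19b.png

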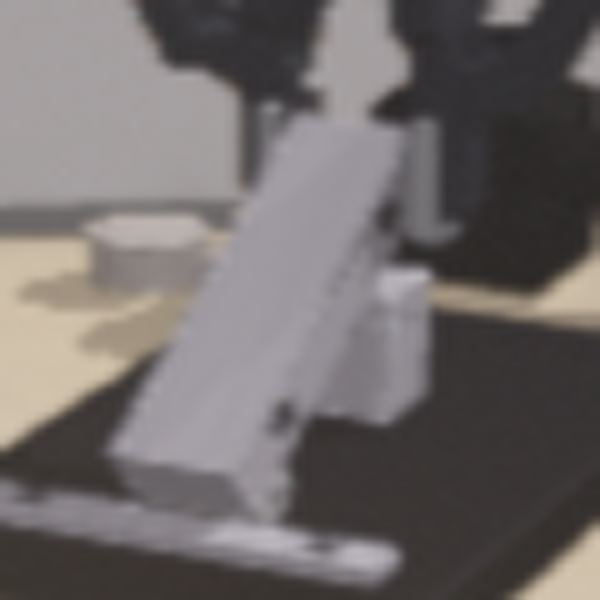

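```bash
cat >> h.py <<'E'
def W(X,Y,Z): # mm in strip frame -> world
    p=np.array([489.4,-286.7])+X*np.array([.4756,-.8796])+Y*np.array([.8796,.4756]);return np.array([p[0],p[1],30+Z])/1000
def barpt(x,y,z,X0,Yr,th):
    t=np.radians(th);a=x+50;n=y+15
    return W(X0+z,Yr+a*np.cos(t)-n*np.sin(t),8+a*np.sin(t)+n*np.cos(t))
E
python3 - <<'E'
from h import *
for X0,Yr,th in((0,8,29),(0,8,32),(0,10,29)):
  print(X0,Yr,th,[(((proj("side",barpt(x,11,z,X0,Yr,th))-[320,140])*[10,8])).round(0).tolist() for x,z in((-59,-15),(-59,15),(59,-15),(59,15))],[(((proj("side",barpt(-59,-11,z,X0,Yr,th))-[320,140])*[10,8])).round(0).tolist() for z in(-15,15)])
print([(((proj("side",W(-2+a,98.6+b,40))-[320,140])*[10,8])).round(0).tolist() for a,b in((12,12),(12,-12))])
print([(((proj("side",W(a,0,6))-[320,140])*[10,8])).round(0).tolist() for a in(-50,50)])
E
```

```text
0 8 29 [[101.0, 449.0], [226.0, 470.0], [301.0, 137.0], [421.0, 153.0]] [[123.0, 498.0], [246.0, 519.0]]
0 8 32 [[99.0, 454.0], [225.0, 475.0], [294.0, 128.0], [415.0, 143.0]] [[123.0, 500.0], [246.0, 521.0]]
0 10 29 [[105.0, 447.0], [230.0, 467.0], [305.0, 135.0], [425.0, 151.0]] [[127.0, 496.0], [250.0, 517.0]]
[[428.0, 269.0], [388.0, 296.0]]
[[-13.0, 476.0], [397.0, 546.0]]
```

```bash
python3 -m crank '[[[0.0015,0.0008,-0.0025,-0.8],[0.003,0.0016,-0.0045,-1.5],[0.004,0.002,-0.0065,-1.5],[0.004,0.002,-0.0065,-1.5]]]'
python3 - <<'E'
from h import *
p,d=get_image("side");p=p[:,:,::-1].copy();cv2.imwrite("pics/side20.png",p)
cv2.imwrite("pics/c20b.png",cv2.resize(p[140:215,320:380],None,fx=10,fy=8,interpolation=cv2.INTER_CUBIC))
o=get_obs();print(o["tool_pos"],S(o["tool_pos"]),o["contact_force"].round(1))
for X0,Yr,th in((0,8,26),(0,8,24)):
  print(X0,Yr,th,[(((proj("side",barpt(x,11,z,X0,Yr,th))-[320,140])*[10,8])).round(0).tolist() for x,z in((-59,-15),(-59,15),(59,-15),(59,15))],[(((proj("side",barpt(-59,-11,z,X0,Yr,th))-[320,140])*[10,8])).round(0).tolist() for z in(-15,15)])
E
```

```text
t: 17.6
tool_pos: [0.5728, -0.2417, 0.0794]
tool_rot: [1.969, 0.461, -1.938]
contact_force: [8.9, 3.7, 13.5]
opening: 0.0289
[ 0.57257482 -0.24178081  0.07934802] [ 0.  94.5] [ 9.5  3.  13.5]
0 8 26 [[103.0, 444.0], [228.0, 465.0], [307.0, 148.0], [427.0, 163.0]] [[123.0, 497.0], [246.0, 518.0]]
0 8 24 [[105.0, 441.0], [230.0, 462.0], [311.0, 155.0], [431.0, 171.0]] [[123.0, 496.0], [246.0, 517.0]]
```

View pics/c20b.png

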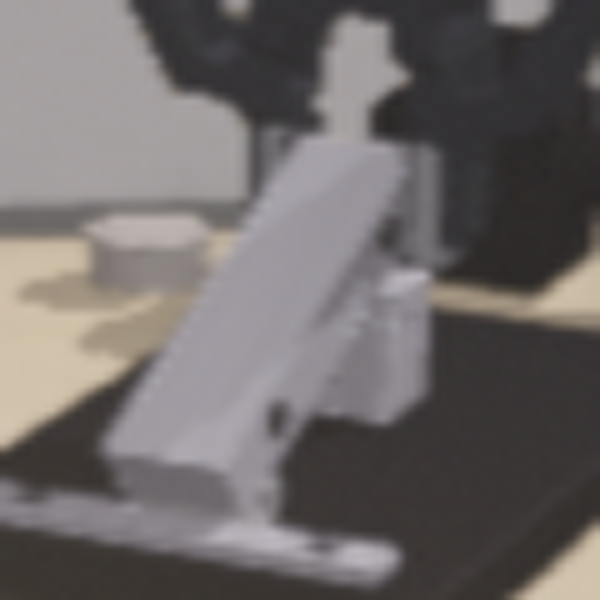

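```bash
python3 -m crank '[[[0.0008,0.0005,-0.0015,0],[0.0016,0.001,-0.003,0],[0.0016,0.001,-0.003,0]]]';python3 -m crank '[[[0.0005,0.0003,-0.0015,-0.5],[0.001,0.0006,-0.003,-0.5],[0.001,0.0006,-0.003,-0.5]]]'
python3 - <<'E'
from h import *
p,d=get_image("side");p=p[:,:,::-1].copy();cv2.imwrite("pics/side21.png",p)
cv2.imwrite("pics/c21b.png",cv2.resize(p[140:215,320:380],None,fx=10,fy=8,interpolation=cv2.INTER_CUBIC))
o=get_obs();print(o["tool_pos"],S(o["tool_pos"]),o["contact_force"].round(1))
E
```

```text
t: 17.9
tool_pos: [0.5734, -0.2407, 0.0754]
tool_rot: [1.967, 0.462, -1.941]
contact_force: [8.4, 3.1, 11.0]
opening: 0.0293
t: 18.15
tool_pos: [0.574, -0.2402, 0.0719]
tool_rot: [1.971, 0.454, -1.947]
contact_force: [7.7, 1.9, 10.2]
opening: 0.029
[ 0.57392795 -0.24025749  0.07197425] [-0.6 96.4] [ 7.7  2.2 10.3]
```

View pics/c21b.png

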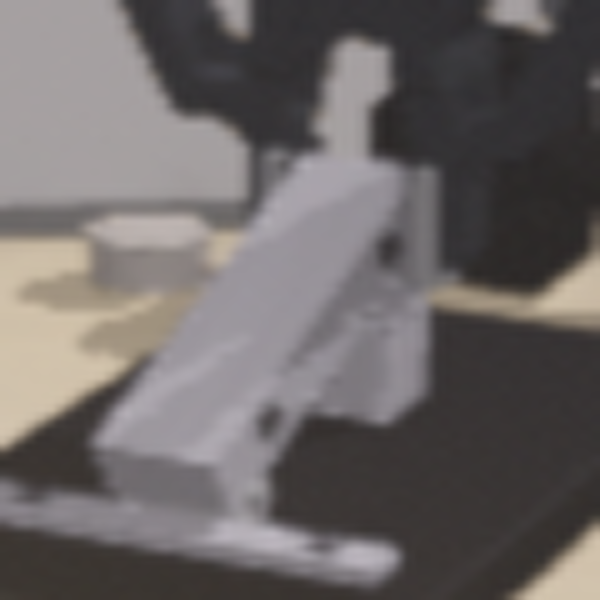

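```bash
python3 -m crank '[[[0.0005,0.0003,-0.001,0],[0.0005,0.0003,-0.002,0],[0.0005,0.0003,-0.002,0]]]';python3 -m crank '[[[0,0,-0.001,0.3],[0,0,-0.002,0.3],[0,0,-0.002,0.3]]]'
python3 - <<'E'
from h import *
p,d=get_image("side");p=p[:,:,::-1].copy();cv2.imwrite("pics/side22.png",p)
cv2.imwrite("pics/c22b.png",cv2.resize(p[140:215,320:380],None,fx=10,fy=8,interpolation=cv2.INTER_CUBIC))
o=get_obs();print(o["tool_pos"],S(o["tool_pos"]),o["contact_force"].round(1))
E
```

```text
t: 18.45
tool_pos: [0.5746, -0.2398, 0.0701]
tool_rot: [1.972, 0.454, -1.947]
contact_force: [8.4, 2.4, 9.8]
opening: 0.0294
t: 18.7
tool_pos: [0.5752, -0.2394, 0.0687]
tool_rot: [1.971, 0.459, -1.942]
contact_force: [9.2, 4.7, 11.6]
opening: 0.0292
[ 0.57523748 -0.2394214   0.06864661] [-0.8 98. ] [ 7.5  3.9 12.3]
```

View pics/c22b.png

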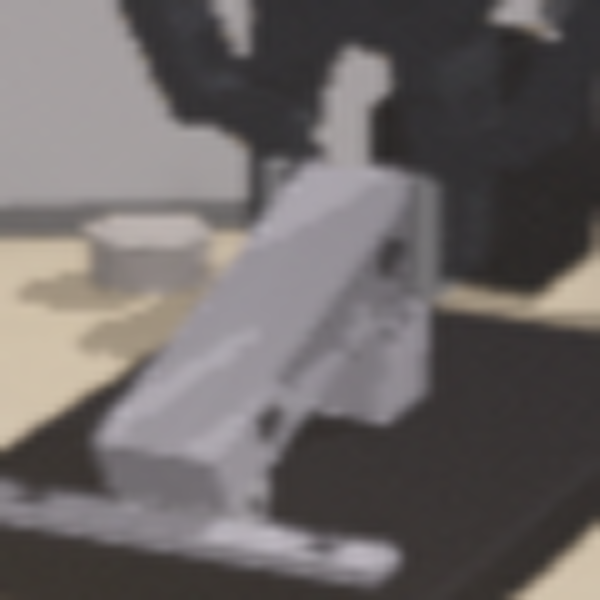

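```bash
python3 -m crank '[[[-0.0005,-0.0003,-0.001,0],[-0.001,-0.0005,-0.002,0],[-0.001,-0.0005,-0.002,0]]]' - 20; python3 -c "
from h import *
p,d=get_image('side');p=p[:,:,::-1].copy();cv2.imwrite('pics/side23.png',p)
cv2.imwrite('pics/c23b.png',cv2.resize(p[140:215,320:380],None,fx=10,fy=8,interpolation=cv2.INTER_CUBIC))"
```

```text
t: 19.0
tool_pos: [0.5753, -0.2396, 0.0686]
tool_rot: [1.973, 0.459, -1.94]
contact_force: [9.4, 8.2, 18.5]
opening: 0.0292
```

View pics/c23b.png

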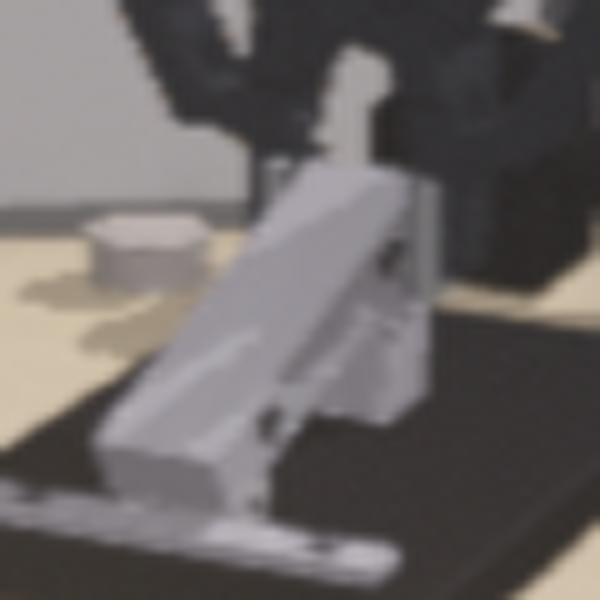

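```bash
python3 -m crank '[[[0,0,0.0015,0],[0,0,0.0025,0],[0,0,0.0025,0]]]'; python3 -m crank '[[[0,0,0,0],[0,0,0,0],[0,0,0,0]]]' 0.38; python3 -m crank '[[[0,0,0,0],[0,0,0,0],[0,0,0,0]]]' 0.46; python3 -c "
from h import *
p,d=get_image('side');p=p[:,:,::-1].copy();cv2.imwrite('pics/side24.png',p)
cv2.imwrite('pics/c24b.png',cv2.resize(p[140:215,320:380],None,fx=10,fy=8,interpolation=cv2.INTER_CUBIC))"
```

```text
t: 19.3
tool_pos: [0.5749, -0.2395, 0.0691]
tool_rot: [1.973, 0.459, -1.94]
contact_force: [12.5, 5.0, 8.7]
opening: 0.0292
t: 19.55
tool_pos: [0.568, -0.2391, 0.0631]
tool_rot: [1.961, 0.466, -1.958]
contact_force: [1.1, -1.0, 1.7]
opening: 0.0327
t: 19.8
tool_pos: [0.5664, -0.2379, 0.0613]
tool_rot: [1.959, 0.47, -1.963]
contact_force: [-0.4, -0.0, 0.0]
opening: 0.0394
```

View pics/c24b.png

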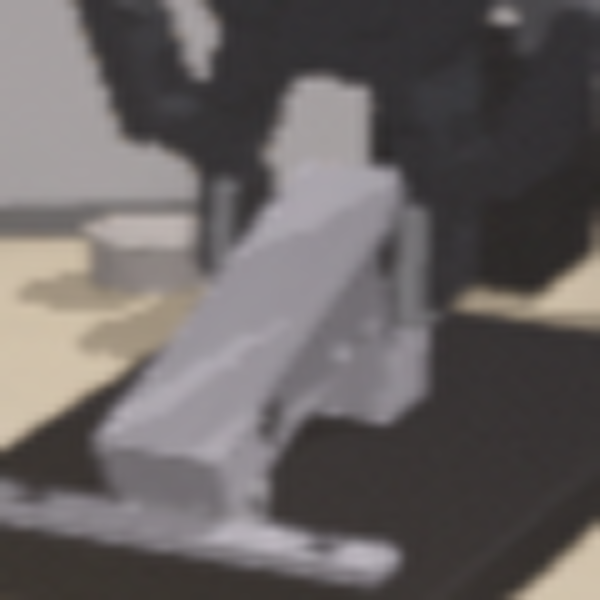

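```bash
python3 -m crank '[[[0.002,-0.0035,0,0],[0.0024,-0.0044,0,0],[0.0024,-0.0044,0,0]]]' 0.75; python3 -m crank '[[[0,0,0.025,0],[0,0,0.055,0],[0,0,0.085,0],[-0.035,0.01,0.09,0],[-0.07,0.03,0.09,0]]]';python3 -m crank '[[[-0.03,0.025,0,0],[-0.06,0.05,0,0],[-0.085,0.07,0,0],[-0.085,0.08,0,0]]]'
python3 - <<'E'
from h import *
for n in("side","top"):
    p,d=get_image(n);p=p[:,:,::-1].copy();cv2.imwrite(f"pics/{n}25.png",p);np.save(f"pics/{n}25_d.npy",d)
cv2.imwrite("pics/c25b.png",cv2.resize(cv2.imread("pics/side25.png")[140:215,320:380],None,fx=10,fy=8,interpolation=cv2.INTER_CUBIC))
crop(cv2.imread("pics/top25.png"),260,95,350,195,6,"pics/c25t.png")
E
```

```text
t: 20.1
tool_pos: [0.5699, -0.2428, 0.0623]
tool_rot: [1.96, 0.468, -1.961]
contact_force: [-0.1, 1.3, 0.2]
opening: 0.064
t: 20.52
tool_pos: [0.502, -0.2149, 0.1568]
tool_rot: [1.964, 0.461, -1.953]
contact_force: [-0.3, -0.3, 1.2]
opening: 0.0641
t: 20.85
tool_pos: [0.411, -0.1303, 0.1509]
tool_rot: [1.959, 0.47, -1.963]
contact_force: [1.3, -0.3, -0.5]
opening: 0.064
```

View pics/c25b.png

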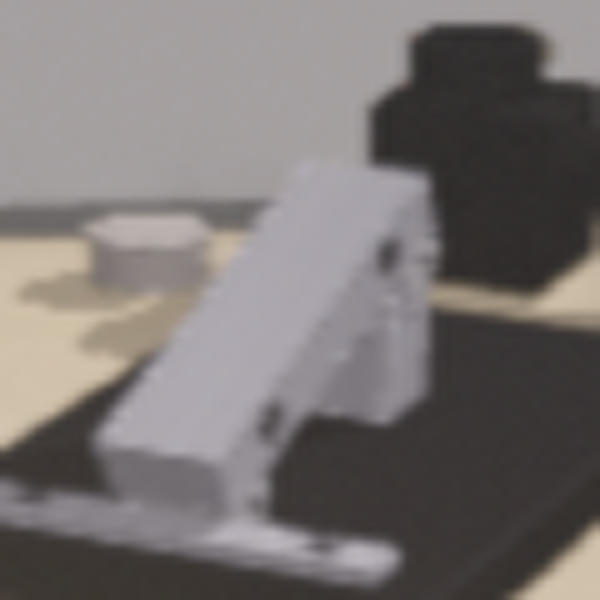

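View pics/c25t.png

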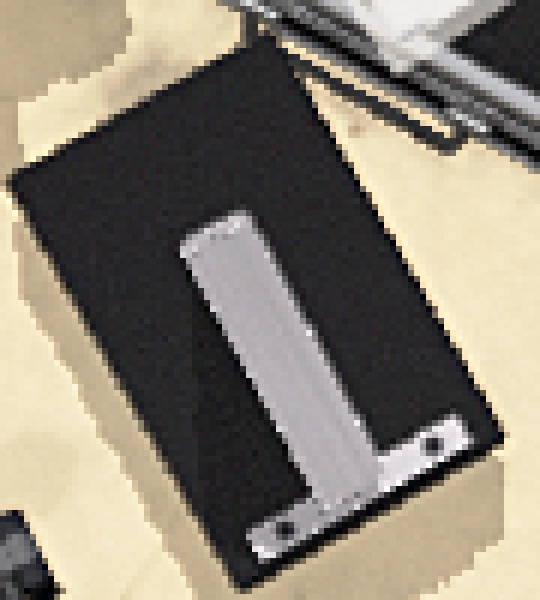

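Run:
```python
from h import *
i=cv2.imread("pics/top25.png")
c=cv2.resize(i[155:190,295:345],None,fx=16,fy=16,interpolation=cv2.INTER_NEAREST)
cv2.imwrite("pics/c25z.png",c)
pj=lambda P:((proj("top",P)-[295,155]+.5)*16).round(0).tolist()
for Yr in(8,11):print(Yr,[pj(barpt(-59,11,z,-1.5,Yr,23.6)) for z in(-15,15)])
print("strip",[pj(W(a,b,6)) for a,b in((-50,0),(50,0),(50,-14),(-50,-14))])
g=i.max(2);Sx=cv2.cvtColor(i,cv2.COLOR_BGR2HSV)[...,1]
m=(Sx<60)&(g>140)&win(g.shape,285,125,330,166)
# bar long edges above strip: fit lines on sides
import itertools
L=[];Rr=[]
gg=i.mean(2)
for v in range(140,172):
    row=gg[v,284:335].astype(float);k=np.where(row>100)[0]
    if len(k)<4: continue
    a,b=k[0],k[-1]
    la=284+a-1+(100-row[a-1])/(row[a]-row[a-1]); rb=284+b+(row[b]-100)/(row[b]-row[b+1]) if b+1<len(row) else np.nan
    L.append((la,v));Rr.append((rb,v))
for nm,E in(("L",L),("R",Rr)):
    E=[e for e in E if np.isfinite(e[0]) and e[1]<=(172 if nm=="L" else 165) and e[1]>=142]
    t=np.radians(23.6)
    # point on upper edge plane: z approximated per row by Y iteration
    P=[]
    for u,v in E:
        z=.06
        for _ in range(5):
            s=S(ray("top",u,v,z));Y=s[1]; z=.03+.008+ (15+11)/np.cos(t)/1000+ (Y-8)*np.tan(t)/1000
        P.append(s)
    P=np.array(P);k,c0=np.polyfit(P[:,1],P[:,0],1);print(nm,"yaw deg",np.degrees(np.arctan(k)),"X at Y=0,50,100",c0,c0+50*k,c0+100*k,"resid",np.std(P[:,0]-k*P[:,1]-c0),len(P))
```

```text
8 [[313.0, 404.0], [485.0, 306.0]]
11 [[303.0, 387.0], [476.0, 289.0]]
strip [[94.0, 466.0], [656.0, 146.0], [701.0, 224.0], [139.0, 545.0]]
L yaw deg 16.6026584539218 X at Y=0,50,100 -41.2592981810939 -26.351124652483215 -11.442951123872536 resid 16.525543826651603 30
R yaw deg 1.4144603572822583 X at Y=0,50,100 12.17940265971662 13.414002996610053 14.648603333503484 resid 0.3260240114353607 15
```

View pics/c25z.png

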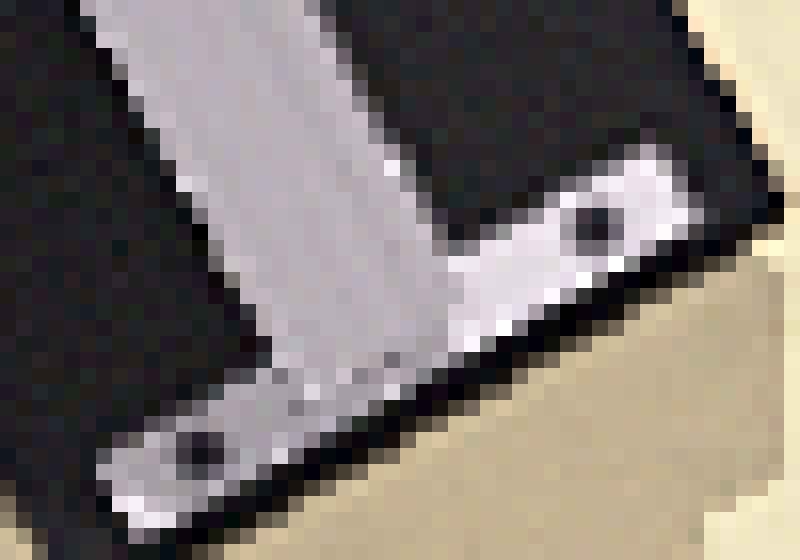

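Run:
```python
from h import *
i=cv2.imread("pics/top25.png").astype(np.float32).mean(2)
# sample along Y in strip frame (at pixel level through plane z=36mm for strip profile, X lines)
def prof(X,Z,ys):
    uv=np.array([proj("top",W(X,y,Z)) for y in ys],np.float32)
    return cv2.remap(i,uv[:,0].reshape(1,-1),uv[:,1].reshape(1,-1),cv2.INTER_LINEAR)[0]
ys=np.arange(-24,8,1.0)
print("Y    ",ys.astype(int).tolist())
print("strip",np.mean([prof(X,6,ys) for X in(-28,-26,30,32,34,20,22)],0).round(0).astype(int).tolist())
print("barZ28",np.mean([prof(X,28,ys) for X in range(-11,9,1)],0).round(0).astype(int).tolist())
for X in(-12,-8,-4,0,4,8): print(X,prof(X,28,ys).round(0).astype(int).tolist())
# right strip/left strip inner edges at plane Z6
```

```text
Y     [-24, -23, -22, -21, -20, -19, -18, -17, -16, -15, -14, -13, -12, -11, -10, -9, -8, -7, -6, -5, -4, -3, -2, -1, 0, 1, 2, 3, 4, 5, 6, 7]
strip [180, 170, 147, 109, 66, 30, 14, 11, 17, 42, 101, 161, 198, 199, 190, 177, 168, 163, 162, 167, 178, 190, 200, 194, 158, 108, 65, 41, 31, 33, 36, 37]
barZ28 [155, 115, 72, 37, 17, 13, 20, 46, 96, 147, 172, 173, 165, 160, 165, 174, 178, 179, 179, 179, 179, 179, 180, 180, 180, 180, 179, 179, 180, 180, 180, 180]
-12 [150, 110, 72, 40, 19, 13, 23, 39, 83, 128, 159, 161, 161, 166, 176, 180, 177, 174, 174, 174, 175, 176, 176, 176, 175, 177, 178, 180, 180, 180, 179, 178]
-8 [149, 105, 59, 27, 10, 8, 23, 49, 87, 124, 152, 162, 153, 141, 144, 166, 178, 180, 180, 178, 179, 179, 180, 180, 180, 180, 180, 179, 178, 179, 179, 180]
-4 [186, 140, 90, 46, 27, 16, 26, 69, 132, 171, 183, 180, 158, 147, 148, 166, 176, 179, 178, 177, 177, 177, 179, 179, 178, 176, 177, 179, 180, 179, 178, 178]
0 [165, 126, 77, 32, 17, 14, 12, 43, 86, 135, 149, 155, 157, 162, 169, 175, 179, 183, 185, 184, 183, 183, 183, 183, 183, 182, 182, 183, 186, 185, 183, 183]
4 [140, 103, 64, 32, 9, 9, 12, 39, 86, 142, 171, 168, 162, 164, 168, 173, 174, 175, 176, 177, 176, 176, 177, 177, 176, 176, 176, 176, 177, 177, 178, 178]
8 [141, 106, 71, 46, 20, 17, 25, 38, 117, 187, 236, 228, 223, 217, 204, 195, 186, 179, 178, 178, 179, 181, 183, 183, 183, 183, 183, 183, 182, 183, 183, 183]
```

```bash
python3 -c "
from station import *
print(finish_job(), get_obs()['t'])"
```

```text
the job is handed in; nothing more can be done
the job is handed in; nothing more can be done
```

The sine bar is set up at its steep angle and the job is handed in, with no verdict reported. The robot's clock read about 21 s, with the gripper clear of everything.

**What I did**
- I stood the tall gauge block on the granite, square to the strip and about 99 mm from its face.
- I tipped the bar up onto its end on the bench by letting it pivot in a light grip.
- I re-gripped the bar across its flanks and leaned it over on the granite.
- I slid the lower roller up to the strip, lowered the upper roller onto the block until the force showed solid contact, and released.

**Last checks, from the pictures after release**

| Check | Measured | Limit |
|---|---|---|
| Lower roller axis from strip face | about 8 mm, so touching, good to about 1 mm | 4 to 9.7 mm |
| Bar yaw against the strip | about 1.4° in the top view, under 1° in the side view | 3.4° |
| Upper roller from middle of block top | about 1–2 mm | 8 mm |
| Short block position | not moved before the bar was leaned over; not measured at the end | 10 mm |

**Less certain**
- **Strip contact:** it rests on the pictures and on the sideways push while lowering. That push alone could not tell strip contact from friction.
- **Block squareness:** the top-view readings of the block's yaw ranged from 25° to 29°, against about 28.4° for the strip. They were taken before the bar went on. I relied on the jaw alignment when the block was set down.
- **Cameras:** at one stage while the bar was being leaned, a reading from the side camera put the bar a few mm off and about 6° out. Projecting the expected corner points into the picture reduced that to about 2°, and I turned the tool to correct it.
- **Release:** the arm sprang about 8 mm as the jaws opened, but the bar did not visibly move.

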